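Load the sample incubator through its pin-locked carrier

TASK

Take the release pin from its stand, put its tip down the small round recess in the front of the incubator's sliding carrier, and while holding the recessed button down push the carrier all the way out. Set every sample jar from the bench fully down and upright in the carrier's bores, one to a bore, then slide the carrier gently home until its latch catches again. Leave the pin hanging back in its stand and the other bench things where they are.

Things in the scene. Friction and masses are not known exactly. Their poses are not given: they have to be found in the camera images.
- carrier (a joint): sliding jar carrier, in m: 0 home under the hood, 0.165 fully out at its stop. It slides level, along the -x axis of the recess point. A latch locks it at home (1.5 mm of play) until the button is held 5 mm or more down over the first 15 mm of travel. About 1.5 N of drag plus 8 N per m/s; pushed home, a ramp presses the latch down by itself (a few N more) and it springs up behind the catch.
- button (a joint): recessed release button in the carrier's front block, moving straight down, in m: 0 up, 0.008 fully pressed. Spring 1.6 N at the start, 4.8 N fully down. It rides with the carrier.
- recess (a point): centre of the mouth of the recess in the top face (78 mm above the bench) of the carrier's grey front block, 60 along x, 170 mm along y. A vertical round hole 14 mm across; the button's top, 12.4 mm across, lies 12 mm down it. Moves with the carrier. Axes: z up, -x the way out, +x into the incubator, whose white housing is listed at housing_front.
- housing_front (a point): point at bench level under the middle of the front edge of the white fixed housing of the bench incubator, which reaches from here 250 mm along this point's +x, 104 mm to either side, and 113 mm up, with a solid flat roof; at home the carrier's front block stands 5 to 65 mm ahead of it.
- button_top (a point): centre of the button's top face; moves with the button and the carrier.
- carrier_front (a point): point on the carrier's flat front face, 55 mm above the bench (the face spans 14 to 78 mm above the bench, 170 mm wide): push here, towards the housing, to slide it home.
- pin: release pin: steel shaft 8 mm thick, 75 mm long, tapered over the last 3 mm to a 5 mm flat end, under a black square handle 18 x 18 x 70 mm; 145 mm overall, 70 g. Origin at the tip's end, z along the pin to the handle, x and y square to the handle's faces; handle from 75 to 145 mm up. It starts hanging in the stand by the handle's lower face.
- pin_shoulder (a point): centre of the lower face of the pin's handle (75 mm from the tip), which rests on the stand.
- stand_hole (a point): centre of the mouth of the stand's hole, 86 mm above the bench: a 12 mm through hole in the 60 x 60 x 12 mm white top plate of a fixed stand (base 90 x 90 mm), free below for the shaft. The hanging pin's tip is 11 mm above the bench. Axes square to the stand.
- bore1 (a point): centre of the floor of the carrier's front bore on its -y side (axes as the recess point's), 22 mm above the bench. Bores: vertical, 45 mm across, 30 mm deep (mouth 52 mm above the bench), 72 mm apart in a 2 x 2 square in the aluminium block; moves with the carrier and is reachable only when that is out.
- bore2 (a point): centre of the floor of the carrier's front bore on its +y side (axes as the recess point's), 22 mm above the bench. Bores: vertical, 45 mm across, 30 mm deep (mouth 52 mm above the bench), 72 mm apart in a 2 x 2 square in the aluminium block; moves with the carrier and is reachable only when that is out.
- bore3 (a point): centre of the floor of the carrier's rear bore on its -y side (axes as the recess point's), 22 mm above the bench. Bores: vertical, 45 mm across, 30 mm deep (mouth 52 mm above the bench), 72 mm apart in a 2 x 2 square in the aluminium block; moves with the carrier and is reachable only when that is out.
- bore4 (a point): centre of the floor of the carrier's rear bore on its +y side (axes as the recess point's), 22 mm above the bench. Bores: vertical, 45 mm across, 30 mm deep (mouth 52 mm above the bench), 72 mm apart in a 2 x 2 square in the aluminium block; moves with the carrier and is reachable only when that is out.
- jar1: sample jar standing on the bench, or absent (None): white round body 42 mm across with a paper label and a flat foot, blue ribbed screw cap 46 mm across and 22 mm high, 68 mm tall overall, 55 to 115 g. Origin at the centre of its foot, z up to the cap. All jars are alike; any bore serves; standing in a bore its cap's top is 90 mm above the bench.
- jar2: sample jar standing on the bench, or absent (None): white round body 42 mm across with a paper label and a flat foot, blue ribbed screw cap 46 mm across and 22 mm high, 68 mm tall overall, 55 to 115 g. Origin at the centre of its foot, z up to the cap. All jars are alike; any bore serves; standing in a bore its cap's top is 90 mm above the bench.
- jar3: sample jar standing on the bench, or absent (None): white round body 42 mm across with a paper label and a flat foot, blue ribbed screw cap 46 mm across and 22 mm high, 68 mm tall overall, 55 to 115 g. Origin at the centre of its foot, z up to the cap. All jars are alike; any bore serves; standing in a bore its cap's top is 90 mm above the bench.
- jar4: sample jar standing on the bench, or absent (None): white round body 42 mm across with a paper label and a flat foot, blue ribbed screw cap 46 mm across and 22 mm high, 68 mm tall overall, 55 to 115 g. Origin at the centre of its foot, z up to the cap. All jars are alike; any bore serves; standing in a bore its cap's top is 90 mm above the bench.
- amber_bottle: amber glass bottle, 54 mm across, 95 mm tall, a bystander that stays where it is. Origin at the centre of its underside.
- salt_tub: large white tub with white lid, 72 mm across, 90 mm tall, a bystander that stays where it is. Origin at the centre of its underside.
- beaker: amber beaker, 66 mm across, 85 mm tall, a bystander that stays where it is. Origin at the centre of its underside.
- clear_bottle: clear bottle with blue cap, 60 mm across, 100 mm tall, a bystander that stays where it is. Origin at the centre of its underside.
- foam_stand: pink foam block, 75 x 75 x 35 mm, a bystander that stays where it is. Origin at the centre of its underside.
- timer: white bench timer, 65 x 85 x 24 mm, a bystander that stays where it is. Origin at the centre of its underside.
Not all that is in view belongs to the job. Leave any turquoise or yellow look-alike of the jar4 alone. What is shaped like the pin but orange or yellow is not meant.

How it is judged:
By the outcome, as a careful person would: the job done as asked, in the order asked, and still so for the second after the job is handed in, with the robot touching nothing.
Of jar1, jar2, jar3, jar4 only 2 to 4 are there at a start; the rules pass over those that are not, and their reading is None.
At some moment in a run one of jar1, jar2, jar3, jar4 may be knocked a few centimetres aside while the robot is not near it.
It also fails if it takes over 210 s, if anything falls off the work surface, if the arm or the gripper's body presses on something with over 40 N, if the wrist force passes 120 N, or if a joint passes its speed limit or range.

ROBOT

A 6-joint arm with a two-finger parallel gripper is mounted at the origin on the work surface. World frame = base frame: x ahead of the robot, y to its left, z up, the work surface at z = 0. Lengths are in m, angles in degrees, forces in N, time in s.
With the tool pointing down it reaches from about 0.3 to 0.75 m from the base axis. Payload 8.5 kg.
Tool frame: the origin (TCP) lies between the finger pads; the fingertips stand 17 mm ahead of it and the grasp point (between the pads) lies 2 mm behind it; z points along the fingers, y is the direction in which the jaws open and shut (so a half turn about z gives the same grasp; the last joint's range is limited). The gripper opens to 85 mm and grips with 20 to 120 N. Pads are 22 mm wide; open, the fingers measure 114 mm over their backs; the gripper's body (76 mm by 85 mm) begins 54 mm behind the grasp point. The pads swing forward as they close: fully open they stand 13 mm farther back than shut.
Start: joints at [-85.502, 21.807, 74.336, -0, 83.858, -12.336], TCP at [0.159, -0.526, 0.248] pointing down, gripper open.
Joint ranges: [-178.18, 178.18], [-50.72, 133.34], [12.68, 142.11], [-81.47, 261.47], [9.98, 163.14], [-165.26, 165.26]. Speed limits (degrees/s): [136.94, 136.94, 180, 180, 180, 180].

INTERFACE

Orientations are given as a 3x3 rotation matrix whose columns are the frame's x, y, z axes.
In Python, from rig import readout, eyes, env gives the robot as it stands.
- The arm moves only by the tool arm_command, never from a script. Its argument "rows" is text: rows parted by semicolons, each of 7 numbers parted by spaces: the closure, from 0 (fully open) to 1 (shut), then the shift along the tool's x, y, z in mm, then the turn, a rotation vector about the tool's x, y, z in degrees. In form: grip dx dy dz rx ry rz; .... A call has 1 to 5 rows; each row shifts and turns the commanded pose from where the row before left it, along the tool's axes as they then stand; what a row does not reach is not made up. A row lasts 1/12 s, in which the tool goes at most 41.7 mm and 7.16 degrees, less where a joint would pass 70% of its speed; a pose out of reach is approached as far as the arm can. A call with a gripper value outside its range is refused whole. The fingers move at their own pace and stop on an object; "squeeze" is the grip in N (left out, the last holds). Time passes only in rows, so rows that do not move let the fingers close. It gives the time, the measured TCP pose, the force and the opening at its end, in the units of the state.
- readout.observe(): the state, without advancing time (a new reading comes with each control period).
- eyes.get_image(name): name is "side" or "top" or "wrist"; returns the picture (384x512x3 uint8, red, green, blue); there is no depth.
- eyes.camera_model(name): a dict with "mtx" (3x3 intrinsics, pixels), "view" (4x4, takes a point from world to camera coordinates). Camera axes: x right, y up, looking along -z (the intrinsics and any distortion apply to the point x, -y, -z); pixel columns grow to the right and rows downward; lengths in m; the calibration is good to about 2 mm. A picture is of the moment at which its call begins: read the wrist's pose just before it. camera_model takes no time and is no camera call; for the wrist camera it gives the pose at the moment of the call.
- env.close_job(): hands the job in, once; it reports no verdict.
The state is a dict: "time_s": time; "q": joint angles; "qvel": joint speeds; "joint_efforts": joint torques, N m; "position": TCP position; "tool_rot": TCP orientation; "ft_force": force on the tool from outside, world axes, zero at the start; "wrist_torque": the same for the moment, N m; "grip_width": finger opening in m.
Only numpy, scipy, OpenCV 4.12 (cv2) and the standard library are available. Lean on these libraries where they do the work, as an engineer would, in place of code of your own. Each camera call takes 0.05 s, during which the arm holds its last target. There are 200 camera calls.

## Working session

There is one attempt and no reset: what is moved stays moved. The work goes in short steps, Python scripts to look and compute and a tool call to move; the robot and the scene stay as the last step left them, time stands still between calls to the robot, and variables do not carry over. Pictures are saved under pics/ and viewed, about 12 in all and at most 16, crops included, and the job is handed in when it is done.

Besides the shell and the picture viewer there is one more tool, called after "Call:" as name(argument=value, ...) on one line, values as JSON. arm_command: Moves the arm, as the interface text tells. Its arguments: {"type":"object","properties":{"rows":{"type":"string"},"squeeze":{"type":"number"}},"required":["rows"]}

```bash
ls; mkdir -p pics; cat > h.py <<'E'
import numpy as np,cv2
from rig import readout,eyes,env
def snap(n,f=None,crop=None,scale=1):
    m=eyes.camera_model(n); im=eyes.get_image(n)
    if f:
        o=im if crop is None else im[crop[1]:crop[3],crop[0]:crop[2]]
        o=cv2.resize(o,None,fx=scale,fy=scale,interpolation=cv2.INTER_CUBIC)
        cv2.imwrite('pics/'+f,cv2.cvtColor(o,cv2.COLOR_RGB2BGR))
    return im,m
def ray(m,u,v):
    K=np.array(m['mtx']);V=np.array(m['view'])
    d=np.linalg.solve(K,[u,v,1.]); d=np.array([d[0],-d[1],-d[2]])
    R=V[:3,:3];return -R.T@V[:3,3],R.T@d
def onz(m,u,v,z):
    c,d=ray(m,u,v);return c+d*(z-c[2])/d[2]
def proj(m,p):
    V=np.array(m['view']);q=V[:3,:3]@np.array(p)+V[:3,3]
    w=np.array(m['mtx'])@[q[0],-q[1],-q[2]];return w[:2]/w[2]
E
python3 - <<'E'
from h import *
np.set_printoptions(precision=4,suppress=True)
print(readout.observe())
for n in('side','top','wrist'):
    im,m=snap(n,n+'0.png',scale=1.5);print(n,{k:np.array(v) for k,v in m.items()})
    np.save('pics/%s0.npy'%n,im)
E
```

```text
pics
{'time_s': 0.0, 'q': array([-85.5039,  21.841 ,  74.3842,  -0.0012,  83.8594, -12.3363]), 'qvel': array([ 0.002 , -0.0664, -0.0214, -0.0201,  0.0494, -0.0049]), 'joint_efforts': array([  0.0004, -44.8464, -23.1276,  -0.0001,   0.0048,   0.    ]), 'position': array([ 0.1592, -0.5262,  0.2477]), 'tool_rot': array([[ 0.9572,  0.2896, -0.0001],
       [ 0.2896, -0.9572,  0.0015],
       [ 0.0003, -0.0014, -1.    ]]), 'ft_force': array([ 0.0256,  0.686 , -0.3701]), 'wrist_torque': array([ 0.0095, -0.0315,  0.0316]), 'grip_width': 0.08523448224153964}
side {'mtx': array([[456.6556,   0.    , 246.014 ],
       [  0.    , 456.6556, 185.8077],
       [  0.    ,   0.    ,   1.    ]]), 'view': array([[-0.9957, -0.092 ,  0.012 ,  0.5491],
       [ 0.0763, -0.7381,  0.6704, -0.0428],
       [-0.0528,  0.6684,  0.7419, -1.3297],
       [ 0.    ,  0.    ,  0.    ,  1.    ]])}
top {'mtx': array([[396.5177,   0.    , 256.9867],
       [  0.    , 396.5177, 189.3848],
       [  0.    ,   0.    ,   1.    ]]), 'view': array([[-0.0203, -0.9996,  0.0181,  0.0462],
       [ 0.9801, -0.0163,  0.1976, -0.5493],
       [-0.1972,  0.0218,  0.9801, -1.0574],
       [ 0.    ,  0.    ,  0.    ,  1.    ]])}
wrist {'mtx': array([[295.2296,   0.    , 255.1306],
       [  0.    , 295.2296, 195.9434],
       [  0.    ,   0.    ,   1.    ]]), 'view': array([[ 0.2904, -0.9569, -0.0006, -0.5503],
       [ 0.9052,  0.2749, -0.3242,  0.0434],
       [ 0.3104,  0.0936,  0.946 , -0.3799],
       [ 0.    ,  0.    ,  0.    ,  1.    ]])}
```

View pics/top0.png

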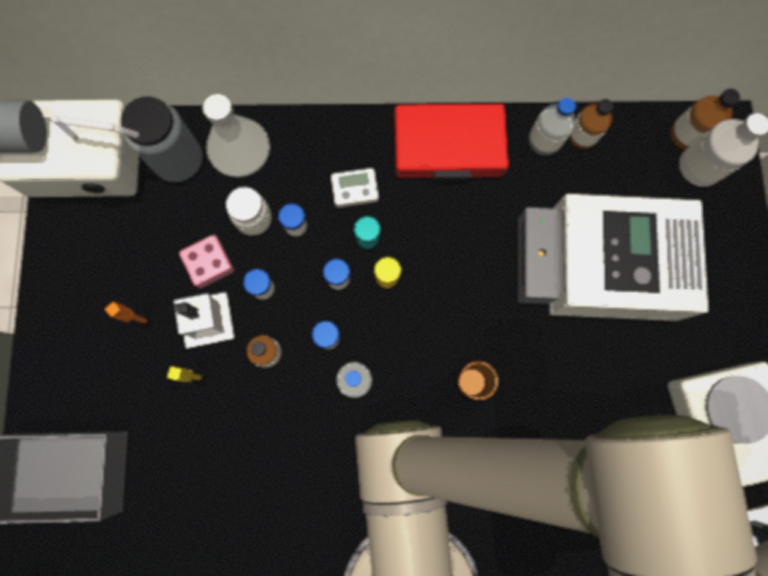

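View pics/side0.png

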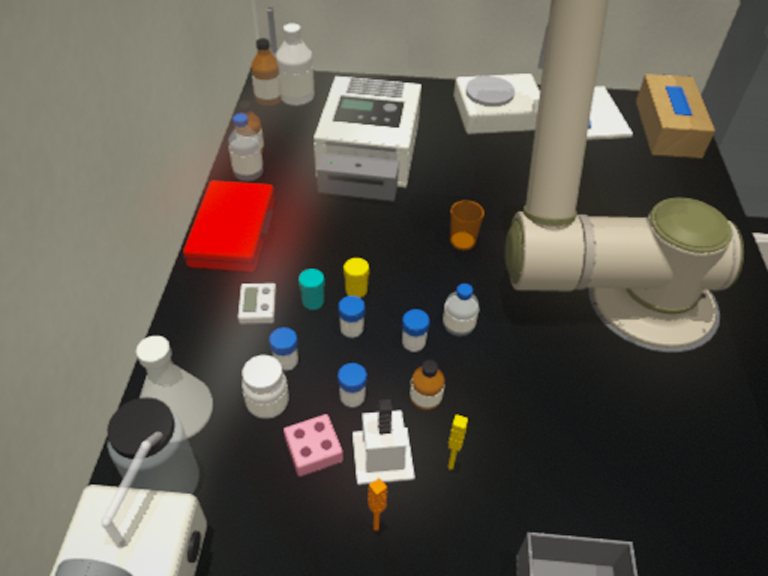

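The top view (1.5x) shows four jars with blue caps at about (292,216), (257,282), (337,272) and (325,334). The pin stands at about (195,312), the carrier block at (541,253) with its hole at (541,252), and it opens towards image left (+y). The side view agrees.

```bash
cat >> h.py <<'E'
def blobs(im,lo,hi,amin=30):
    h=cv2.cvtColor(im,cv2.COLOR_RGB2HSV);k=cv2.inRange(h,np.array(lo),np.array(hi))
    n,l,s,c=cv2.connectedComponentsWithStats(k)
    return [(c[i],s[i]) for i in range(1,n) if s[i][4]>=amin],k
def tri(rs):
    A=0;b=0
    for c,d in rs:
        d=d/np.linalg.norm(d);P=np.eye(3)-np.outer(d,d);A=A+P;b=b+P@c
    return np.linalg.solve(A,b)
E
python3 - <<'E'
from h import *
np.set_printoptions(precision=4,suppress=True)
T=np.load('pics/top0.npy');S=np.load('pics/side0.npy');mt=eyes.camera_model('top');ms=eyes.camera_model('side')
bt,_=blobs(T,(100,120,60),(125,255,255));bs,_=blobs(S,(100,120,60),(125,255,255))
for c,s in bt:
    p=onz(mt,*c,.057);q=proj(ms,p)
    if not bs: continue
    j=min(bs,key=lambda b:np.linalg.norm(b[0]-q))
    print('blue',c,s[4],p,np.linalg.norm(j[0]-q),tri([ray(mt,*c),ray(ms,*j[0])]))
def crop(n,im,a,sc):
    o=im[a[1]:a[3],a[0]:a[2]];return cv2.cvtColor(cv2.resize(o,None,fx=sc,fy=sc,interpolation=cv2.INTER_CUBIC),cv2.COLOR_RGB2BGR)
a=crop('',T,(335,120,485,220),4);b=crop('',T,(105,185,165,235),6);c=crop('',S,(225,260,285,330),4)
o=np.zeros((700,800,3),np.uint8);o[:400,:600]=a;o[400:700,:360]=b;o[400:680,370:610]=c
cv2.imwrite('pics/c1.png',cv2.resize(o,None,fx=.85,fy=.85))
# housing white blob
h=cv2.cvtColor(T,cv2.COLOR_RGB2HSV)
for nm,box,z in(('plate',(105,185,165,235),.086),):
    pass
E
```

```text
blue [377.5965  70.5351] 114 [ 0.9066 -0.3325  0.057 ] 18.64960618661213 [ 0.8583 -0.2989  0.1511]
blue [193.8295 143.3447] 264 [0.6866 0.2137 0.057 ] 2.497007783021325 [0.6826 0.2129 0.064 ]
blue [223.7873 180.3582] 268 [0.5769 0.1287 0.057 ] 1.8575556693200512 [0.5743 0.1285 0.0628]
blue [170.5797 187.25  ] 276 [0.5596 0.277  0.057 ] 2.5953497511706445 [0.5568 0.2756 0.0648]
blue [216.3263 222.1649] 285 [0.4596 0.1496 0.057 ] 1.992652944326457 [0.4577 0.1492 0.0638]
blue [235. 252.] 69 [0.3776 0.0992 0.057 ] 10.619114956132128 [0.3754 0.0978 0.0982]
```

View pics/c1.png

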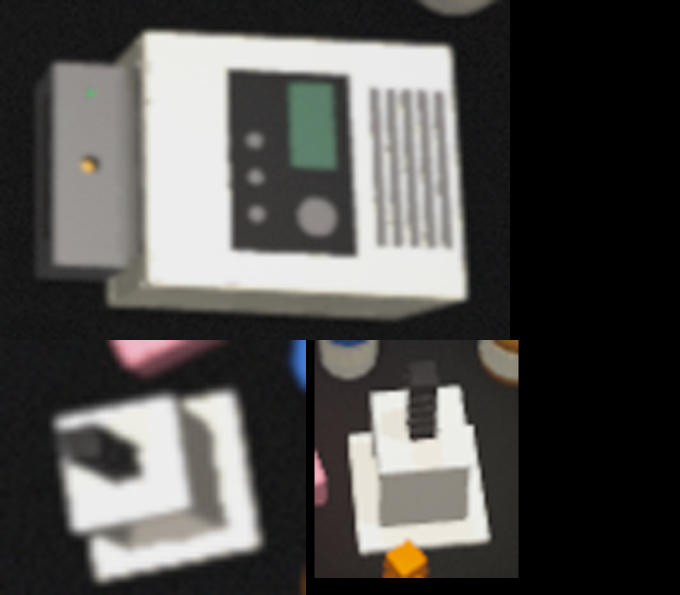

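The crop shows the recess at about (89,164), the housing roof's corners, and the stand plate's corners with the pin handle on it.

```bash
python3 - <<'E'
from h import *
np.set_printoptions(precision=4,suppress=True)
m=eyes.camera_model('top')
A=lambda u,v,z:onz(m,335+u/3.4-.4,120+v/3.4-.4,z)
B=lambda u,v,z:onz(m,105+u/5.1-.4,185+v/5.1-.4,z)
H=[A(145,33,.113),A(450,45,.113),A(466,298,.113),A(148,285,.113)]
for p in H:print('roof',p)
e=H[0]-H[1];e2=H[3]-H[2];e3=H[0]-H[3]
for x in(e,e2,e3):print(np.linalg.norm(x),np.degrees(np.arctan2(x[1],x[0])))
fm=(H[0]+H[3])/2;print('front',fm)
for q in((53,63),(52,265)):print('blk',A(*q,.078))
print('rec',A(89,164,.078))
P=[B(57,75,.086),B(178,57,.086),B(190,168,.086),B(72,193,.086)]
print('plate',np.mean(P,0))
for i in range(4):
    x=P[(i+1)%4]-P[i];print(np.linalg.norm(x),np.degrees(np.arctan2(x[1],x[0])))
print('handletop',B(88,105,.156))
E
```

```text
roof [ 0.7014 -0.2971  0.113 ]
roof [ 0.6878 -0.5453  0.113 ]
roof [ 0.4804 -0.5318  0.113 ]
roof [ 0.495  -0.2828  0.113 ]
0.2485523734547372 86.85345528308464
0.24937285133647424 86.64589447061941
0.20692468553211651 -3.961906563140405
front [ 0.5982 -0.29    0.113 ]
blk [ 0.6888 -0.2301  0.078 ]
blk [ 0.5183 -0.2179  0.078 ]
rec [ 0.6018 -0.254   0.078 ]
plate [0.4966 0.3809 0.086 ]
0.0637207134212368 -82.25188942282098
0.059846059386958486 -171.84261923453275
0.06193288735226769 101.19938250499288
0.06361546732330929 9.844980533030618
handletop [0.4948 0.3778 0.156 ]
```

Call:
arm_command(rows="0 23 -31 -0.5 0 0 0;0 23 -31 -0.5 0 0 0;0 23 -31 -0.5 0 0 0;0 23 -31 -0.5 0 0 0;0 23 -31 -0.5 0 0 0")

```text
time_s: 0.57
position: [0.2246, -0.3428, 0.2506]
tool_rot: [[0.957, 0.289, -0.0], [0.289, -0.957, 0.001], [0.0, -0.001, -1.0]]
ft_force: [-0.1, -0.9, 1.0]
grip_width: 0.0856
```

Call:
arm_command(rows="0 23 -31 -0.5 0 0 0;0 23 -31 -0.5 0 0 0;0 23 -31 -0.5 0 0 0;0 23 -31 -0.5 0 0 0;0 23 -31 -0.5 0 0 0")

```text
time_s: 0.98
position: [0.2896, -0.1613, 0.2534]
tool_rot: [[0.957, 0.289, 0.0], [0.289, -0.957, -0.0], [0.0, 0.0, -1.0]]
ft_force: [0.3, 0.0, -0.1]
grip_width: 0.0852
```

Call:
arm_command(rows="0 23 -31 -0.5 0 0 0;0 23 -31 -0.5 0 0 0;0 23 -31 -0.5 0 0 0;0 23 -31 -0.5 0 0 0;0 23 -31 -0.5 0 0 0")

```text
time_s: 1.4
position: [0.3548, 0.0206, 0.256]
tool_rot: [[0.957, 0.29, 0.0], [0.29, -0.957, -0.0], [0.0, 0.0, -1.0]]
ft_force: [0.9, -1.4, -0.5]
grip_width: 0.0855
```

Call:
arm_command(rows="0 23 -31 -0.5 0 0 0;0 23 -31 -0.5 0 0 0;0 23 -31 -0.5 0 0 0;0 23 -31 -0.5 0 0 0;0 23 -31 -0.5 0 0 0")

```text
time_s: 1.82
position: [0.42, 0.2025, 0.2582]
tool_rot: [[0.957, 0.29, -0.0], [0.29, -0.957, -0.0], [-0.0, 0.0, -1.0]]
ft_force: [0.5, -1.3, -0.7]
grip_width: 0.0857
```

Call:
arm_command(rows="0 23 -31 -0.5 0 0 0;0 23 -31 -0.5 0 0 0;0 23 -31 -0.5 0 0 0;0 23 -31 -0.5 0 0 0;0 10 -15 -0.5 0 0 0")

```text
time_s: 2.23
position: [0.4778, 0.3663, 0.2598]
tool_rot: [[0.957, 0.292, -0.001], [0.292, -0.957, 0.0], [-0.001, -0.001, -1.0]]
ft_force: [-0.4, 0.2, 0.1]
grip_width: 0.0853
```

Call:
arm_command(rows="0 0 0 0 0 0 -7;0 0 0 0 0 0 -7;0 0 0 0 0 0 -7;0 0 0 0 0 0 -7;0 0 0 0 0 0 -7")

```text
time_s: 2.65
position: [0.4773, 0.3628, 0.2604]
tool_rot: [[0.613, 0.79, -0.001], [0.79, -0.613, -0.0], [-0.001, -0.0, -1.0]]
ft_force: [-0.6, 0.2, 1.1]
grip_width: 0.0852
```

Call:
arm_command(rows="0 0 0 0 0 0 -7;0 0 0 0 0 0 -7;0 0 0 0 0 0 -7;0 0 0 0 0 0 -7;0 0 0 0 0 0 -7")

```text
time_s: 3.07
position: [0.4773, 0.3627, 0.2605]
tool_rot: [[0.049, 0.999, -0.001], [0.999, -0.049, -0.0], [-0.0, -0.001, -1.0]]
ft_force: [-0.1, -0.3, 0.4]
grip_width: 0.0852
```

Call:
arm_command(rows="0 0 0 0 0 0 -7;0 0 0 0 0 0 -6;0 0 0 0 0 0 0")

```text
time_s: 3.32
position: [0.4773, 0.3628, 0.2605]
tool_rot: [[-0.174, 0.985, -0.001], [0.985, 0.174, -0.0], [-0.0, -0.001, -1.0]]
ft_force: [-0.1, -0.4, -0.1]
grip_width: 0.0854
```

```bash
cat >> h.py <<'E'
np.set_printoptions(precision=4,suppress=True)
def yaw():
    R=np.array(readout.observe()['tool_rot']);return np.degrees(np.arctan2(R[1,0],R[0,0]))
def delta(x,y,z):
    "shift in tool mm to put the TCP at world x,y,z"
    o=readout.observe();return np.array(o['tool_rot']).T@(np.array([x,y,z])-o['position'])*1000
def stat():
    o=readout.observe();print('t %.2f'%o['time_s'],'p',o['position'],'yaw %.1f'%yaw(),'z',np.array(o['tool_rot'])[:,2],'F',o['ft_force'],'w %.4f'%o['grip_width'],'q',o['q'].round(1))
E
python3 - <<'E'
from h import *
stat();im,m=snap('wrist','w1.png',scale=1.5);np.save('pics/w1.npy',im);np.save('pics/w1v.npy',m['view'])
for p in([.496,.38,.086],[.496,.38,.156]):print(proj(m,p)*1.5)
E
```

```text
t 3.32 p [0.4773 0.3628 0.2605] yaw 100.0 z [-0.0006 -0.0003 -1.    ] F [-0.0847 -0.3945 -0.0968] w 0.0854 q [25.9 26.5 64.7  0.  88.9 15.9]
[415.3368 247.8011]
[424.1058 276.9755]
```

View pics/w1.png

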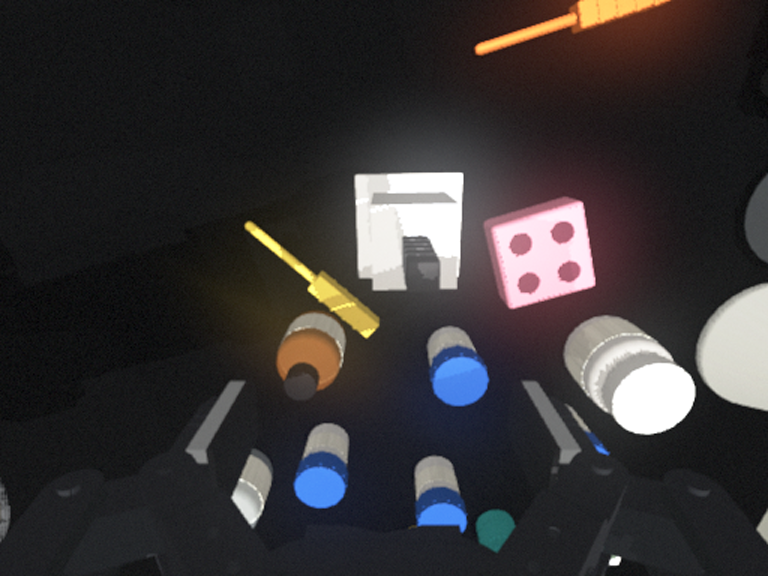

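The wrist view shows the stand plate at about (355-463, 173-290) with the handle seen end-on near (425,265). The jar caps are in view too.

```bash
python3 - <<'E'
from h import *
im=np.load('pics/w1.npy')[105:200,225:320]
g=np.clip(im.astype(float)*1.0,0,255); g=(255*(g/255)**.5).astype(np.uint8)
cv2.imwrite('pics/c2.png',cv2.cvtColor(cv2.resize(g,None,fx=6,fy=6,interpolation=cv2.INTER_CUBIC),cv2.COLOR_RGB2BGR))
E
```

```text
(no output)
```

View pics/c2.png

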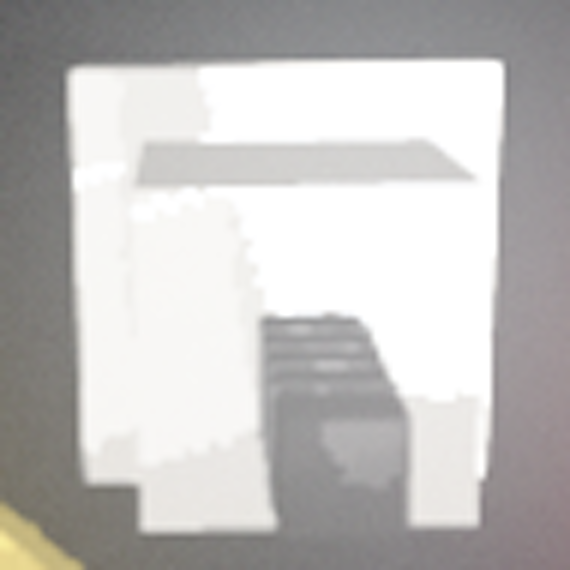

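```bash
python3 - <<'E'
from h import *
m=eyes.camera_model('wrist');P=lambda u,v,z:onz(m,225+u/6-.4,105+v/6-.4,z)
c=[P(135,185,.086),P(478,182,.086),P(480,527,.086),P(138,532,.086)];print(np.array(c),np.mean(c,0))
for i in range(4):
    x=c[(i+1)%4]-c[i];print(np.linalg.norm(x),np.degrees(np.arctan2(x[1],x[0])))
a=P(277,415,.156);b=P(407,412,.156);print('top far edge',a,b,np.linalg.norm(a-b),np.degrees(np.arctan2(*(b-a)[1::-1])))
n=np.array([-(b-a)[1],(b-a)[0],0]);n/=np.linalg.norm(n)
print('top centre cand',(a+b)/2-.009*n,(a+b)/2+.009*n, P(343,472,.156))
a=P(262,318,.086);b=P(360,318,.086);print('bottom far edge',a,b,np.linalg.norm(a-b))
t=np.mean(c,0);print(delta(t[0],t[1],.2))
E
```

```text
[[0.4608 0.4047 0.086 ]
 [0.5172 0.4149 0.086 ]
 [0.5311 0.3558 0.086 ]
 [0.4712 0.3445 0.086 ]] [0.4951 0.38   0.086 ]
0.0573110547517488 10.275027037868211
0.0607838076064815 -76.81094179053939
0.06094892369203202 -169.31625032652082
0.0611424291005678 99.76316412125612
top far edge [0.4849 0.3872 0.156 ] [0.5019 0.3905 0.156 ] 0.017366981114021986 11.156844237491592
top centre cand [0.4951 0.38   0.156 ] [0.4916 0.3977 0.156 ] [0.4951 0.3809 0.156 ]
bottom far edge [0.4859 0.3862 0.086 ] [0.5024 0.3891 0.086 ] 0.016784774464833875
[13.9514 20.4397 60.5284]
```

Call:
arm_command(rows="0 14 20.4 0 0 0 0;0 0 0 35 0 0 0;0 0 0 35 0 0 0;0 0 0 35 0 0 0;0 0 0 20 0 0 0", squeeze=60)

```text
time_s: 3.78
position: [0.4938, 0.3794, 0.1318]
tool_rot: [[-0.167, 0.986, -0.005], [0.986, 0.167, -0.002], [-0.002, -0.005, -1.0]]
ft_force: [0.0, 0.2, -0.9]
grip_width: 0.0859
```

Call:
arm_command(rows="0 0 0 19 0 0 0;0 0 0 0 0 0 0;1 0 0 0 0 0 0;1 0 0 0 0 0 0;1 0 0 0 0 0 0")

```text
time_s: 4.2
position: [0.4957, 0.3804, 0.1185]
tool_rot: [[-0.17, 0.985, 0.003], [0.985, 0.17, 0.001], [0.001, 0.003, -1.0]]
ft_force: [0.5, -0.2, 0.9]
grip_width: 0.0517
```

Call:
arm_command(rows="1 0 0 0 0 0 0;1 0 0 0 0 0 0;1 0 0 0 0 0 0;1 0 0 0 0 0 0;1 0 0 0 0 0 0")

```text
time_s: 4.62
position: [0.4952, 0.3802, 0.1177]
tool_rot: [[-0.171, 0.985, 0.001], [0.985, 0.171, 0.001], [0.0, 0.001, -1.0]]
ft_force: [-0.7, -0.3, 6.2]
grip_width: 0.0173
```

Call:
arm_command(rows="1 0 0 0 0 0 0;1 0 0 0 0 0 0;1 0 0 0 0 0 0;1 0 0 0 0 0 0;1 0 0 0 0 0 0")

```text
time_s: 5.03
position: [0.4953, 0.3802, 0.1177]
tool_rot: [[-0.171, 0.985, 0.001], [0.985, 0.171, 0.0], [0.0, 0.001, -1.0]]
ft_force: [-1.0, -0.8, 5.8]
grip_width: 0.0173
```

Call:
arm_command(rows="1 0 0 -5 0 0 0;1 0 0 -20 0 0 0;1 0 0 -40 0 0 0;1 0 0 -40 0 0 0;1 0 0 -40 0 0 0")

```text
time_s: 5.45
position: [0.4947, 0.3799, 0.2635]
tool_rot: [[-0.171, 0.985, -0.001], [0.985, 0.171, -0.0], [-0.0, -0.001, -1.0]]
ft_force: [1.6, 0.6, -0.3]
grip_width: 0.0171
```

Call:
arm_command(rows="1 -10 0 0 0 0 0;1 -36 -2 0 0 0 0;1 -36 -2 0 0 0 0;1 -36 -2 0 0 0 0;1 -36 -2 0 0 0 0")

```text
time_s: 5.87
position: [0.5132, 0.2254, 0.2616]
tool_rot: [[-0.171, 0.985, -0.0], [0.985, 0.171, -0.0], [-0.0, -0.0, -1.0]]
ft_force: [0.8, -0.7, -0.3]
grip_width: 0.0173
```

Call:
arm_command(rows="1 -36 -2 0 0 0 0;1 -36 -2 0 0 0 0;1 -36 -2 0 0 0 0;1 -36 -2 0 0 0 0;1 -36 -3 0 0 0 0")

```text
time_s: 6.28
position: [0.5332, 0.046, 0.2617]
tool_rot: [[-0.171, 0.985, -0.0], [0.985, 0.171, 0.0], [0.0, -0.0, -1.0]]
ft_force: [1.3, 0.6, -0.7]
grip_width: 0.0171
```

Call:
arm_command(rows="1 -36 -3 0 0 0 0;1 -36 -3 0 0 0 0;1 -36 -3 0 0 0 0;1 -36 -3 0 0 0 0;1 -36 -3 0 0 0 0")

```text
time_s: 6.7
position: [0.5491, -0.134, 0.2617]
tool_rot: [[-0.171, 0.985, -0.0], [0.985, 0.171, 0.0], [0.0, -0.0, -1.0]]
ft_force: [0.9, -0.5, -1.3]
grip_width: 0.0171
```

Call:
arm_command(rows="1 -36 -3 0 0 0 0;1 -20 0 0 0 0 0;1 -10 0 0 0 0 0;1 0 0 0 0 0 0;1 0 0 0 0 0 0")

```text
time_s: 7.12
position: [0.5576, -0.197, 0.2616]
tool_rot: [[-0.171, 0.985, -0.0], [0.985, 0.171, 0.001], [0.001, -0.0, -1.0]]
ft_force: [0.3, 0.6, -0.7]
grip_width: 0.0175
```

```bash
python3 - <<'E'
from h import *
stat();im,m=snap('wrist','w2.png',scale=1.5);np.save('pics/w2.npy',im)
for p in([.6018,-.254,.078],):print(proj(m,p)*1.5)
E
```

```text
t 7.12 p [ 0.5576 -0.197   0.2616] yaw 99.8 z [-0.0005  0.0007 -1.    ] F [ 0.2525  0.6109 -0.7436] w 0.0175 q [-30.9  25.6  66.    0.   88.5 -40.8]
[428.1558 344.3153]
```

View pics/w2.png

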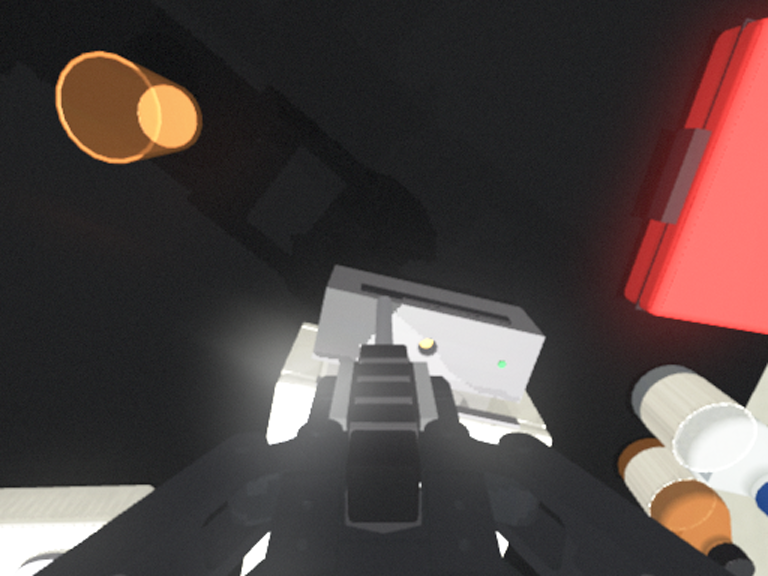

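The recess sits at about (427,346) against a predicted (428,344), and the pin tip at about (390,300). Both agree with the estimate; I'll refine them numerically.

```bash
python3 - <<'E'
from h import *
m=eyes.camera_model('wrist');im=np.load('pics/w2.npy')
p=onz(m,427.5/1.5-.17,346/1.5-.17,.078);print(p)
o=readout.observe();print('tip',proj(m,o['position']-[0,0,.1067])*1.5)
c=im[170:260,240:330].astype(float);g=(255*(c/255)**.5).astype(np.uint8)
cv2.imwrite('pics/c3.png',cv2.cvtColor(cv2.resize(g,None,fx=7,fy=7,interpolation=cv2.INTER_CUBIC),cv2.COLOR_RGB2BGR))
print(delta(.6018,-.254,.2))
E
```

```text
[ 0.6015 -0.2548  0.078 ]
tip [384.3573 299.5562]
[-64.3798  33.6652  61.7662]
```

View pics/c3.png

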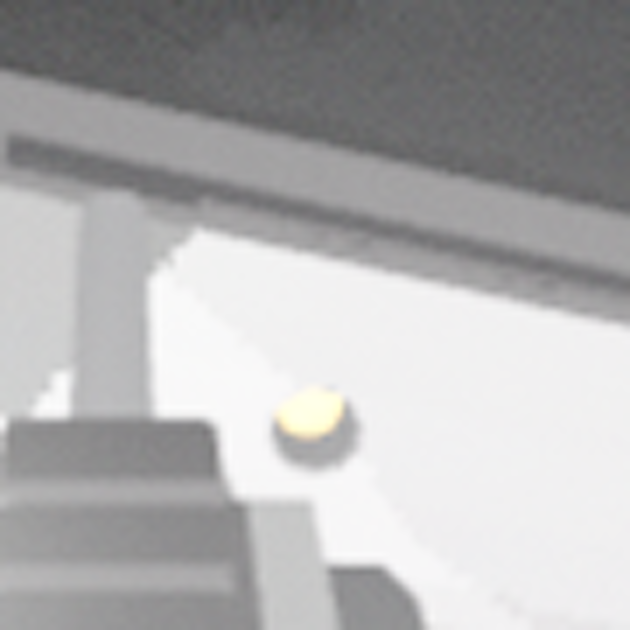

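Call:
arm_command(rows="1 -35 18 0 0 0 0;1 -30 15.5 0 0 0 0;1 0 0 30 0 0 0;1 0 0 25 0 0 0;1 0 0 10 0 0 0")

```text
time_s: 7.58
position: [0.6012, -0.2539, 0.1933]
tool_rot: [[-0.172, 0.985, -0.005], [0.985, 0.172, 0.003], [0.004, -0.004, -1.0]]
ft_force: [-1.2, -0.2, -0.4]
grip_width: 0.0175
```

Call:
arm_command(rows="1 0 0 0 0 0 0;1 0 0 0 0 0 0;1 0 0 4 0 0 0;1 0 0 4 0 0 0;1 0 0 4 0 0 0")

```text
time_s: 8.0
position: [0.602, -0.2559, 0.1857]
tool_rot: [[-0.171, 0.985, 0.002], [0.985, 0.171, -0.001], [-0.001, 0.001, -1.0]]
ft_force: [-0.0, 0.3, -0.2]
grip_width: 0.0173
```

```bash
python3 - <<'E'
from h import *
stat();print(delta(.6017,-.2545,.1652))
E
```

```text
t 8.00 p [ 0.602  -0.2559  0.1857] yaw 99.8 z [ 0.0017 -0.0011 -1.    ] F [-0.0467  0.2859 -0.163 ] w 0.0173 q [-33.4  34.9  62.    0.   83.  -43.2]
[ 1.4812 -0.1178 20.4906]
```

Call:
arm_command(rows="1 1 0 0 0 0 0;1 0 0 4 0 0 0;1 0 0 4 0 0 0;1 0 0 3 0 0 0;1 0 0 0 0 0 0")

```text
time_s: 8.42
position: [0.6014, -0.2549, 0.1729]
tool_rot: [[-0.171, 0.985, -0.001], [0.985, 0.171, 0.001], [0.001, -0.001, -1.0]]
ft_force: [0.0, 0.4, -0.6]
grip_width: 0.0172
```

```bash
python3 - <<'E'
from h import *
stat()
E
```

```text
t 8.42 p [ 0.6014 -0.2549  0.1729] yaw 99.8 z [-0.0012  0.0008 -1.    ] F [ 0.0271  0.4181 -0.6047] w 0.0172 q [-33.3  35.4  63.2   0.   81.5 -43.2]
```

Call:
arm_command(rows="1 0 0 3 0 0 0;1 0 0 3 0 0 0;1 0 0 1.5 0 0 0;1 0 0 0 0 0 0;1 0 0 0 0 0 0")

```text
time_s: 8.83
position: [0.6017, -0.2551, 0.1667]
tool_rot: [[-0.171, 0.985, 0.0], [0.985, 0.171, -0.0], [-0.0, 0.0, -1.0]]
ft_force: [-0.6, 1.5, 2.8]
grip_width: 0.0174
```

Call:
arm_command(rows="1 0 0 1.5 0 0 0;1 0 0 0 0 0 0;1 0 0 0 0 0 0;1 0 0 0 0 0 0;1 0 0 0 0 0 0")

```text
time_s: 9.25
position: [0.6017, -0.2551, 0.165]
tool_rot: [[-0.171, 0.985, 0.0], [0.985, 0.171, -0.0], [-0.0, 0.0, -1.0]]
ft_force: [-0.4, 0.3, 4.2]
grip_width: 0.0172
```

Call:
arm_command(rows="1 3.9 0.9 0 0 0 0;1 4.9 1.1 0 0 0 0;1 4.9 1.1 0 0 0 0;1 4.9 1.1 0 0 0 0;1 4.9 1.1 0 0 0 0")

```text
time_s: 9.67
position: [0.6031, -0.2304, 0.165]
tool_rot: [[-0.171, 0.985, 0.001], [0.985, 0.171, -0.0], [-0.001, 0.001, -1.0]]
ft_force: [0.0, -1.9, 3.7]
grip_width: 0.0174
```

```bash
python3 - <<'E'
from h import *
stat()
E
```

```text
t 9.67 p [ 0.6031 -0.2304  0.165 ] yaw 99.8 z [ 0.0007 -0.0005 -1.    ] F [ 0.0268 -1.8888  3.7305] w 0.0174 q [-31.4  35.   65.4  -0.   79.6 -41.2]
```

Moving freely (only 1.9 N of drag): unlocked. Continue.

Call:
arm_command(rows="1 9.7 2.3 0 0 0 0;1 9.7 2.3 0 0 0 0;1 9.7 2.3 0 0 0 0;1 9.7 2.3 0 0 0 0;1 9.7 2.3 0 0 0 0")

```text
time_s: 10.08
position: [0.6062, -0.18, 0.165]
tool_rot: [[-0.171, 0.985, 0.001], [0.985, 0.171, -0.0], [-0.0, 0.001, -1.0]]
ft_force: [1.7, -2.7, 3.3]
grip_width: 0.0174
```

Call:
arm_command(rows="1 9.7 2.3 0 0 0 0;1 9.7 2.3 0 0 0 0;1 9.7 2.3 0 0 0 0;1 9.7 2.3 0 0 0 0;1 9.7 2.3 0 0 0 0")

```text
time_s: 10.5
position: [0.6092, -0.1305, 0.1649]
tool_rot: [[-0.171, 0.985, 0.001], [0.985, 0.171, -0.0], [-0.0, 0.001, -1.0]]
ft_force: [3.5, -2.3, 5.0]
grip_width: 0.0169
```

Call:
arm_command(rows="1 9.7 2.3 0 0 0 0;1 9.7 2.3 0 0 0 0;1 7 1.7 0 0 0 0;1 5 1.2 0 0 0 0;1 3 0.7 0 0 0 0")

```text
time_s: 10.92
position: [0.6112, -0.0953, 0.1649]
tool_rot: [[-0.171, 0.985, -0.0], [0.985, 0.171, 0.0], [0.0, -0.0, -1.0]]
ft_force: [2.1, -1.8, 4.8]
grip_width: 0.0171
```

Call:
arm_command(rows="1 2 0.4 0 0 0 0;1 2 0.4 0 0 0 0;1 2 0.4 0 0 0 0;1 0 0 0 0 0 0;1 0 0 0 0 0 0")

```text
time_s: 11.33
position: [0.6113, -0.0899, 0.1647]
tool_rot: [[-0.171, 0.985, -0.0], [0.985, 0.171, 0.001], [0.001, 0.0, -1.0]]
ft_force: [3.9, 0.1, 4.6]
grip_width: 0.0172
```

Call:
arm_command(rows="1 2 0.8 0 0 0 0;1 2 0.8 0 0 0 0;1 1 0.5 0 0 0 0;1 0 0 0 0 0 0;1 0 0 0 0 0 0")

```text
time_s: 11.75
position: [0.6119, -0.0857, 0.1647]
tool_rot: [[-0.17, 0.985, -0.002], [0.985, 0.17, -0.002], [-0.002, -0.002, -1.0]]
ft_force: [0.3, -5.9, 5.1]
grip_width: 0.0173
```

Call:
arm_command(rows="1 1.5 0.3 0 0 0 0;1 1.5 0.3 0 0 0 0;1 0 0 0 0 0 0;1 0 0 0 0 0 0;1 0 0 0 0 0 0")

```text
time_s: 12.17
position: [0.6117, -0.0826, 0.1646]
tool_rot: [[-0.17, 0.985, -0.003], [0.985, 0.17, -0.002], [-0.001, -0.003, -1.0]]
ft_force: [-1.4, -6.7, 4.7]
grip_width: 0.0176
```

Call:
arm_command(rows="1 -2 -0.3 0 0 0 0;1 -2 -0.3 0 0 0 0;1 -1 0 0 0 0 0;1 0 0 0 0 0 0;1 0 0 0 0 0 0")

```text
time_s: 12.58
position: [0.6122, -0.0864, 0.1643]
tool_rot: [[-0.171, 0.985, -0.002], [0.985, 0.171, 0.001], [0.001, -0.002, -1.0]]
ft_force: [-2.5, 1.4, 4.4]
grip_width: 0.0174
```

Call:
arm_command(rows="1 0 0 -5 0 0 0;1 0 0 -10 0 0 0;1 0 0 -20 0 0 0;1 0 0 -30 0 0 0;1 0 0 -30 0 0 0")

```text
time_s: 13.0
position: [0.6126, -0.0867, 0.261]
tool_rot: [[-0.171, 0.985, -0.001], [0.985, 0.171, 0.0], [0.0, -0.001, -1.0]]
ft_force: [1.0, 0.1, -0.8]
grip_width: 0.0171
```

Call:
arm_command(rows="1 0 40 0 0 0 0;1 0 0 0 0 0 0;1 0 0 0 0 0 0")

```text
time_s: 13.25
position: [0.6532, -0.0798, 0.2593]
tool_rot: [[-0.171, 0.985, -0.0], [0.985, 0.171, -0.0], [-0.0, -0.0, -1.0]]
ft_force: [-0.3, 0.9, -2.0]
grip_width: 0.0171
```

```bash
python3 - <<'E'
from h import *
stat();T,mt=snap('top');S,ms=snap('side')
np.save('pics/T1.npy',T);np.save('pics/S1.npy',S)
o=np.zeros((600,800,3),np.uint8)
o[:400,:]=cv2.resize(T[110:220,265:485],(800,400),interpolation=cv2.INTER_CUBIC)
o[400:,:300]=cv2.resize(S[60:140,190:310],(300,200))
p=readout.observe()['position'];u,v=proj(ms,p-[0,0,.05]).astype(int);print(u,v)
o[400:,310:610]=cv2.resize(S[v-40:v+40,u-60:u+60],(300,200),interpolation=cv2.INTER_CUBIC)
cv2.imwrite('pics/c4.png',o[:,:,::-1])
E
```

```text
t 13.25 p [ 0.6532 -0.0798  0.2593] yaw 99.9 z [-0.0003 -0.0001 -1.    ] F [-0.2654  0.9178 -2.0042] w 0.0171 q [-17.2  32.8  53.7  -0.   93.5 -27.1]
213 111
```

View pics/c4.png

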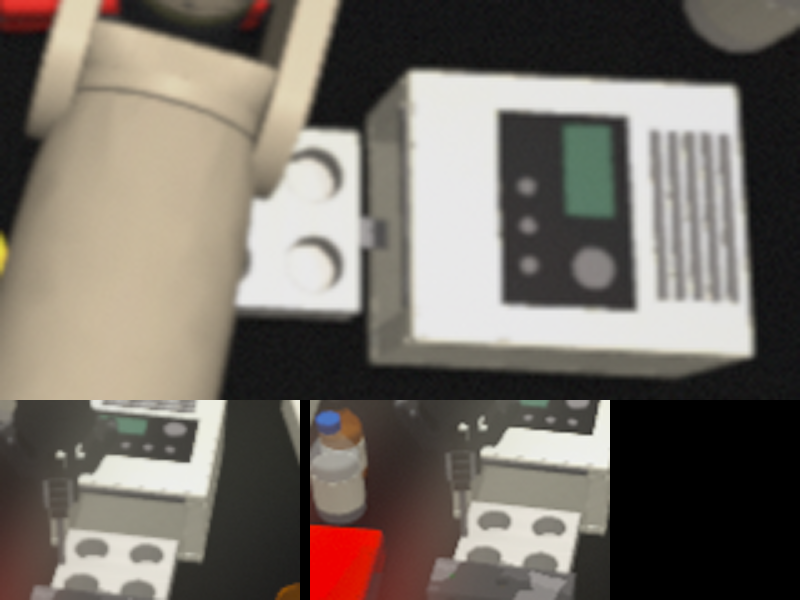

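The carrier is fully out with four empty bores clear of the housing. Next I'll carry the pin back over the stand.

Call:
arm_command(rows="1 20 -3 0 0 0 0;1 40 -6.4 0 0 0 0;1 40 -6.4 0 0 0 0;1 40 -6.4 0 0 0 0;1 40 -6.4 0 0 0 0")

```text
time_s: 13.77
position: [0.5916, 0.0937, 0.2601]
tool_rot: [[-0.17, 0.985, -0.0], [0.985, 0.17, -0.0], [-0.0, -0.0, -1.0]]
ft_force: [-0.3, 0.9, -1.2]
grip_width: 0.0173
```

Call:
arm_command(rows="1 40 -6.4 0 0 0 0;1 40 -6.4 0 0 0 0;1 40 -6.4 0 0 0 0;1 40 -6.4 0 0 0 0;1 40 -6.4 0 0 0 0")

```text
time_s: 14.18
position: [0.526, 0.2853, 0.2602]
tool_rot: [[-0.17, 0.985, -0.0], [0.985, 0.17, -0.0], [-0.0, -0.0, -1.0]]
ft_force: [0.4, 0.5, -0.5]
grip_width: 0.0171
```

Call:
arm_command(rows="1 40 -6.4 0 0 0 0;1 30 -6.4 0 0 0 0;1 0 0 0 0 0 0;1 0 0 0 0 0 0;1 0 0 0 0 0 0")

```text
time_s: 14.6
position: [0.5029, 0.3502, 0.26]
tool_rot: [[-0.171, 0.985, -0.0], [0.985, 0.171, -0.0], [-0.0, -0.0, -1.0]]
ft_force: [0.1, -0.3, -1.2]
grip_width: 0.0169
```

```bash
python3 - <<'E'
from h import *
stat();W,mw=snap('wrist');S,ms=snap('side');T,mt=snap('top')
np.save('pics/W2.npy',W);np.save('pics/T2.npy',T);np.save('pics/S2.npy',S)
p=readout.observe()['position'];print(delta(.4951,.380,.207))
def crop(im,m,q,w,sc):
    u,v=proj(m,q).astype(int);u=np.clip(u,w,511-w);v=np.clip(v,w,383-w);print(u-w,v-w, proj(m,q))
    return cv2.resize((255*(im[v-w:v+w,u-w:u+w]/255.)**.5).astype(np.uint8),None,fx=sc,fy=sc,interpolation=cv2.INTER_CUBIC)
a=crop(W,mw,p-[0,0,.1067],40,5);b=crop(S,ms,p-[0,0,.08],40,5)
o=np.zeros((600,800,3),np.uint8);o[:400,:400]=a;o[:400,400:]=b
for i,z in enumerate((.0317,.1067)):print('axis side',(proj(ms,p-[0,0,z])),'wrist',proj(mw,p-[0,0,z]))
c=T[120:200,250:410];o[400:600,:400]=cv2.resize(c,(400,200),interpolation=cv2.INTER_CUBIC)
cv2.imwrite('pics/c5.png',o[:,:,::-1])
E
```

```text
t 14.60 p [0.5029 0.3502 0.26  ] yaw 99.8 z [-0.     -0.0005 -1.    ] F [ 0.1442 -0.3126 -1.1847] w 0.0169 q [23.8 27.9 62.4 -0.  89.8 14. ]
[31.3066 -3.2148 52.9444]
216 160 [256.9641 200.2587]
214 211 [254.2055 251.278 ]
axis side [254.7919 238.2265] wrist [257.5277 242.9238]
axis side [253.8993 258.095 ] wrist [256.9641 200.2587]
```

View pics/c5.png

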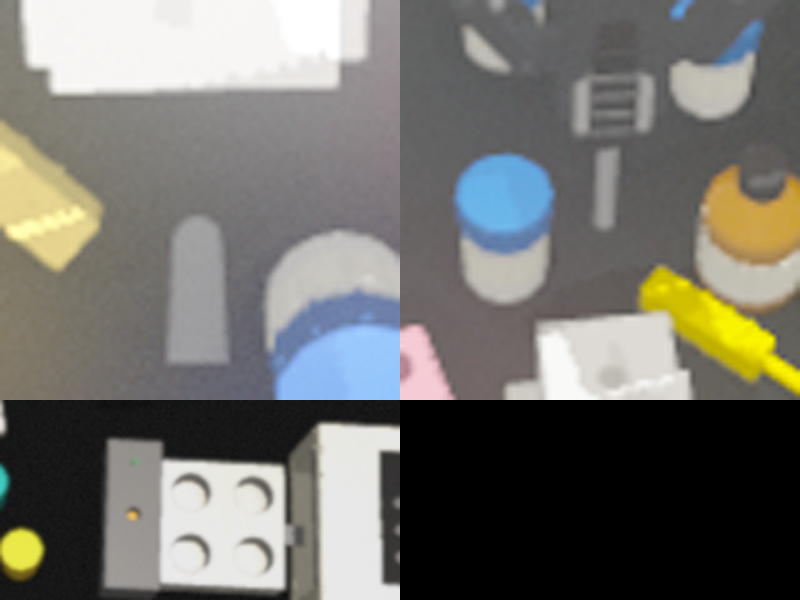

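In the wrist crop the pin tip is about 4 mm towards -y of where it should be (rotated about 2° between the pads). I'll tilt the tool by that to make the pin upright, then lower it in with force checks.

Call:
arm_command(rows="1 16 -1 0 0 0 0;1 15.3 -1.2 0 0 0 0;1 0 0 0 0 2.2 0;1 0 0 0 0 0 0;1 0 0 0 0 0 0")

```text
time_s: 15.17
position: [0.4957, 0.381, 0.2598]
tool_rot: [[-0.17, 0.985, -0.007], [0.985, 0.17, 0.037], [0.037, -0.0, -0.999]]
ft_force: [-0.4, 1.1, -0.9]
grip_width: 0.0176
```

```bash
python3 - <<'E'
from h import *
stat();W,mw=snap('wrist');np.save('pics/W3.npy',W)
p=readout.observe()['position'];print(proj(mw,p-[0,0,.1067]),proj(mw,[.4951,.380,.086]),delta(.4951,.38,.207))
u,v=208,150
cv2.imwrite('pics/c6.png',cv2.resize((255*(W[90:240,180:340]/255.)**.5).astype(np.uint8),None,fx=4,fy=4,interpolation=cv2.INTER_CUBIC)[:,:,::-1])
E
```

```text
t 15.17 p [0.4957 0.381  0.2598] yaw 99.8 z [-0.0065  0.0369 -0.9993] F [-0.4056  1.0504 -0.8698] w 0.0176 q [25.9 28.8 60.9  2.1 89.8 16.1]
[256.2793 204.1422] [255.3306 184.9471] [-2.887  -0.8423 52.7981]
```

View pics/c6.png

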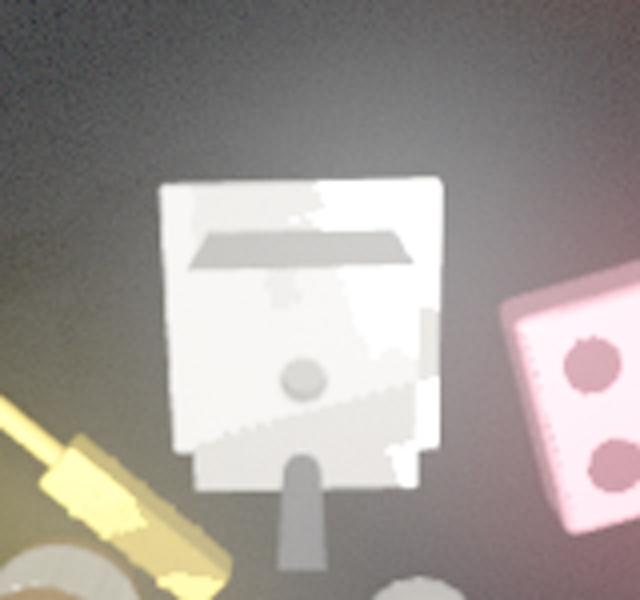

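The hole is at (303,380) and the tip at about (302,465). Both match their predictions to about 1 mm, so I'll lower the pin.

Call:
arm_command(rows="1 -0.9 0 25 0 0 0;1 -0.9 0 25 0 0 0;1 -0.4 0 10 0 0 0;1 0 0 0 0 0 0;1 0 0 0 0 0 0")

```text
time_s: 15.63
position: [0.4959, 0.3815, 0.2003]
tool_rot: [[-0.171, 0.985, -0.006], [0.985, 0.171, 0.038], [0.038, 0.0, -0.999]]
ft_force: [-0.2, 0.7, -0.1]
grip_width: 0.0174
```

Call:
arm_command(rows="1 -0.2 0 5 0 0 0;1 -0.2 0 5 0 0 0;1 -0.2 0 5 0 0 0;1 -0.2 0 5 0 0 0;1 0 0 0 0 0 0")

```text
time_s: 16.05
position: [0.4952, 0.3813, 0.1787]
tool_rot: [[-0.171, 0.985, -0.008], [0.985, 0.171, 0.037], [0.038, -0.002, -0.999]]
ft_force: [0.0, 0.5, -1.1]
grip_width: 0.0173
```

```bash
python3 - <<'E'
from h import *
stat()
E
```

```text
t 16.05 p [0.4952 0.3813 0.1787] yaw 99.8 z [-0.0081  0.037  -0.9993] F [ 0.0343  0.5304 -1.1209] w 0.0173 q [25.9 32.  68.8  2.2 78.7 15.7]
```

Call:
arm_command(rows="1 -0.4 0 10 0 0 0;1 -0.4 0 10 0 0 0;1 -0.4 0 10 0 0 0;1 -0.4 0 10 0 0 0;1 -0.4 0 10 0 0 0")

```text
time_s: 16.47
position: [0.4954, 0.3813, 0.1283]
tool_rot: [[-0.171, 0.985, -0.007], [0.985, 0.171, 0.037], [0.038, -0.001, -0.999]]
ft_force: [0.1, -0.8, -1.4]
grip_width: 0.0172
```

Call:
arm_command(rows="1 -0.2 0 5 0 0 0;1 -0.1 0 3 0 0 0;1 0 0 1 0 0 0;1 0 0 0 0 0 0;1 0 0 0 0 0 0")

```text
time_s: 16.88
position: [0.4958, 0.3815, 0.1212]
tool_rot: [[-0.171, 0.985, -0.006], [0.985, 0.171, 0.038], [0.039, 0.001, -0.999]]
ft_force: [0.7, -0.1, -0.9]
grip_width: 0.0172
```

```bash
python3 - <<'E'
from h import *
stat()
E
```

```text
t 16.88 p [0.4958 0.3815 0.1212] yaw 99.8 z [-0.0057  0.0382 -0.9993] F [ 0.7491 -0.1135 -0.9139] w 0.0172 q [25.9 35.1 73.1  2.2 71.1 15.4]
```

Call:
arm_command(rows="1 0 0 2 0 0 0;1 0 0 1 0 0 0;1 0 0 0 0 0 0;1 0 0 0 0 0 0;0 0 0 0 0 0 0")

```text
time_s: 17.3
position: [0.4956, 0.3816, 0.1179]
tool_rot: [[-0.171, 0.985, -0.006], [0.985, 0.171, 0.038], [0.038, 0.0, -0.999]]
ft_force: [0.0, 0.7, -0.2]
grip_width: 0.0284
```

Call:
arm_command(rows="0 0 0 0 0 0 0;0 0 0 0 0 0 0;0 0 0 0 0 0 0;0 0 0 0 0 0 0;0 0 0 0 0 0 0")

```text
time_s: 17.72
position: [0.4956, 0.3815, 0.1177]
tool_rot: [[-0.171, 0.985, -0.007], [0.985, 0.171, 0.038], [0.038, 0.0, -0.999]]
ft_force: [-0.5, 0.4, 0.5]
grip_width: 0.0854
```

Call:
arm_command(rows="0 0.4 0 -10 0 0 0;0 1.5 0 -40 0 0 0;0 1.5 0 -40 0 0 0;0 0 0 0 0 -2.2 0;0 0 0 -40 0 0 0")

```text
time_s: 18.13
position: [0.494, 0.381, 0.2448]
tool_rot: [[-0.171, 0.985, -0.007], [0.985, 0.171, -0.005], [-0.004, -0.008, -1.0]]
ft_force: [1.0, 0.6, -0.8]
grip_width: 0.0852
```

```bash
python3 - <<'E'
from h import *
stat();W,mw=snap('wrist');S,ms=snap('side');T,mt=snap('top')
for n,a in(('W4',W),('S4',S),('T4',T)):np.save('pics/%s.npy'%n,a)
o=np.zeros((600,800,3),np.uint8)
o[:384,:512]=W
o[:240,520:760]=cv2.resize(S[245:325,215:295],(240,240),interpolation=cv2.INTER_CUBIC)
o[400:600,:400]=cv2.resize(T[120:200,250:410],(400,200),interpolation=cv2.INTER_CUBIC)
o[250:600,520:800]=cv2.resize(T[120:270,100:220],(280,350),interpolation=cv2.INTER_CUBIC)
cv2.imwrite('pics/c7.png',o[:,:,::-1])
bt,_=blobs(T,(100,120,60),(125,255,255));bs,_=blobs(S,(100,120,60),(125,255,255))
for c,s in bt:
    p=onz(mt,*c,.057);q=proj(ms,p);j=min(bs,key=lambda b:np.linalg.norm(b[0]-q))
    print('blue',c,s[4],p,np.linalg.norm(j[0]-q),tri([ray(mt,*c),ray(ms,*j[0])]))
E
```

```text
t 18.13 p [0.494  0.381  0.2448] yaw 99.8 z [-0.0068 -0.0052 -1.    ] F [ 1.002   0.6471 -0.8148] w 0.0852 q [26.8 29.7 61.6 -0.1 89.2 17. ]
blue [377.6034  70.6207] 116 [ 0.9063 -0.3325  0.057 ] 18.672164628701434 [ 0.858  -0.2988  0.1512]
blue [193.8206 143.4046] 262 [0.6865 0.2138 0.057 ] 2.5393719770504393 [0.6824 0.2129 0.0641]
blue [223.7528 180.3483] 267 [0.5769 0.1288 0.057 ] 2.522478749076951 [0.5753 0.1282 0.0666]
blue [170.6082 187.3843] 268 [0.5592 0.2769 0.057 ] 1.960141356330492 [0.5567 0.276  0.0621]
blue [216.3759 222.2092] 282 [0.4595 0.1495 0.057 ] 40.39515801036716 [0.4138 0.1483 0.1644]
blue [235. 252.] 69 [0.3776 0.0992 0.057 ] 10.008350842495748 [0.3747 0.098  0.0957]
blue [492.0517 367.2069] 58 [ 0.0695 -0.5635  0.057 ] 147.50432045404844 [ 0.0349 -1.0427 -1.0086]
```

View pics/c7.png

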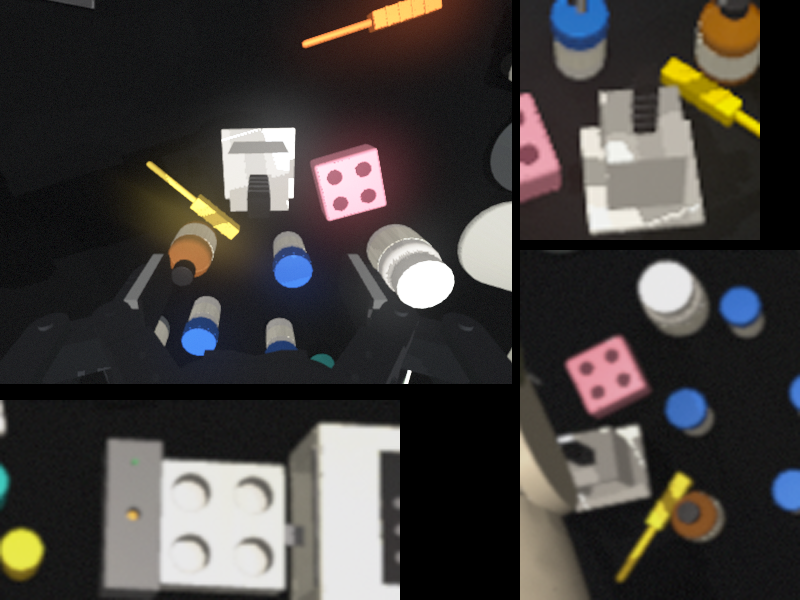

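The pin hangs in the stand again and the carrier stays out. Now the bores and the free space around the jars.

```bash
python3 - <<'E'
from h import *
mt=eyes.camera_model('top')
J=dict(J1=(.6825,.2129),J2=(.575,.1284),J3=(.5567,.2758),J4=(.4577,.1492))
O=dict(tub=(242,203,.09),amber=(258,347,.095),clear=(354,380,.1),turq=(367,229,.068),yel=(388,270,.068),stand=None)
X={k:onz(mt,v[0]/1.5-.17,v[1]/1.5-.17,v[2])[:2] for k,v in O.items() if v};X['stand']=np.array([.495,.38])
for k,v in X.items():print(k,v)
for k,j in J.items():
    for n,x in list(X.items())+[(a,np.array(b)) for a,b in J.items() if a!=k]:
        d=x-j;r=np.hypot(*d)
        if r<.13:print(k,n,'%.0f mm at %.0f deg'%(r*1000,np.degrees(np.arctan2(d[1],d[0]))))
for u,v in((190,492),(253,494),(190,554),(253,556)):print('bore mouth',onz(mt,250+u/2.5-.3,120+v/2.5-160-.3,.052))
for u,v in((163,459),(286,465),(285,591),(160,584)):print('block corner',onz(mt,250+u/2.5-.3,120+v/2.5-160-.3,.052))
E
```

```text
tub [0.7009 0.2998]
amber [0.4334 0.2634]
clear [0.3727 0.0955]
turq [0.654  0.0694]
yel [0.5744 0.0316]
stand [0.495 0.38 ]
J1 tub 89 mm at 78 deg
J2 turq 99 mm at -37 deg
J2 yel 97 mm at -90 deg
J2 J4 119 mm at 170 deg
J3 amber 124 mm at -174 deg
J3 stand 121 mm at 121 deg
J4 amber 117 mm at 102 deg
J4 clear 101 mm at -148 deg
J4 J2 119 mm at -10 deg
bore mouth [ 0.6434 -0.163   0.052 ]
bore mouth [ 0.64   -0.2354  0.052 ]
bore mouth [ 0.5707 -0.159   0.052 ]
bore mouth [ 0.5672 -0.2305  0.052 ]
block corner [ 0.6834 -0.1339  0.052 ]
block corner [ 0.6741 -0.276   0.052 ]
block corner [ 0.5263 -0.264   0.052 ]
block corner [ 0.5367 -0.1233  0.052 ]
```

Call:
arm_command(rows="0 -38 14.7 0 0 0 0;0 -38 14.7 0 0 0 0;0 -38 14.6 0 0 0 0;0 0 0 0 0 0 6.4;0 0 0 0 0 0 6.4")

```text
time_s: 18.7
position: [0.5594, 0.2743, 0.2472]
tool_rot: [[0.06, 0.998, -0.001], [0.998, -0.06, -0.0], [-0.0, -0.001, -1.0]]
ft_force: [-0.5, 0.6, -0.9]
grip_width: 0.0852
```

Call:
arm_command(rows="0 0 0 0 0 0 0;0 0 0 0 0 0 0")

```text
time_s: 18.87
position: [0.5582, 0.2766, 0.2476]
tool_rot: [[0.049, 0.999, -0.001], [0.999, -0.049, -0.0], [-0.0, -0.001, -1.0]]
ft_force: [-1.1, -0.2, -0.1]
grip_width: 0.0852
```

```bash
cat >> h.py <<'E'
def caps(im,m,near=None,z=.068):
    "cap tops in the wrist view -> world centre, by ellipse on the bright blue top"
    h=cv2.cvtColor(im,cv2.COLOR_RGB2HSV);b=cv2.inRange(h,np.array((98,110,50)),np.array((128,255,255)))
    out=[]
    for c in cv2.findContours(b,cv2.RETR_EXTERNAL,cv2.CHAIN_APPROX_NONE)[0]:
        if cv2.contourArea(c)<300: continue
        k=np.zeros_like(b);cv2.drawContours(k,[c],-1,255,-1);k=cv2.erode(k,None)
        vals=h[...,2][k>0];t,_=cv2.threshold(vals.reshape(-1,1).copy(),0,255,cv2.THRESH_OTSU)
        top=((h[...,2]>t)&(k>0)).astype(np.uint8)
        top=cv2.morphologyEx(top,cv2.MORPH_OPEN,np.ones((3,3),np.uint8))
        cs=cv2.findContours(top,cv2.RETR_EXTERNAL,cv2.CHAIN_APPROX_NONE)[0]
        if not cs: continue
        cc=cv2.convexHull(max(cs,key=cv2.contourArea))
        if len(cc)<5: continue
        e=cv2.fitEllipse(cc);p=onz(m,*e[0],z)
        d=np.linalg.norm(p-ray(m,0,0)[0])/m['mtx'][0][0]
        out.append((p,np.array(e[1])*d*1000,e[0],t,np.array(cv2.boundingRect(c))))
    return out
E
python3 - <<'E'
from h import *
stat();im,m=snap('wrist','w5.png');np.save('pics/w5.npy',im)
for c in caps(im,m):print(*c)
E
```

```text
t 18.87 p [0.5582 0.2766 0.2476] yaw 87.2 z [-0.0006 -0.0001 -1.    ] F [-1.0833 -0.2323 -0.0959] w 0.0852 q [15.5 29.4 61.8  0.  88.9 18.3]
[0.5731 0.1283 0.068 ] [38.5175 46.2306] (273.73919677734375, 292.5096740722656) 137.0 [254 269  40  40]
[0.459  0.1478 0.068 ] [39.288  43.7562] (179.33425903320312, 282.6932067871094) 127.0 [169 259  31  41]
[0.6816 0.2123 0.068 ] [41.9171 48.9523] (367.6521911621094, 226.4039764404297) 128.0 [343 203  46  43]
[0.5508 0.2909 0.068 ] [ 7.5707 25.2326] (248.34744262695312, 163.6686248779297) 113.0 [233 156  43  44]
```

View pics/w5.png

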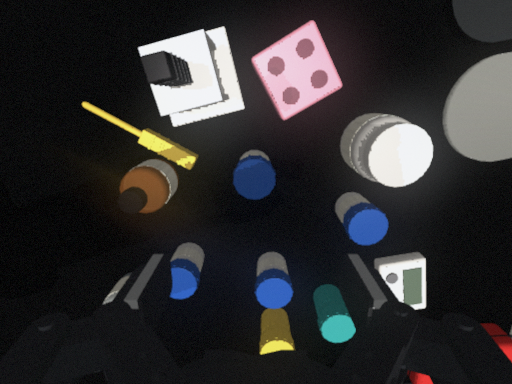

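The wrist view shows jar 3 right below at about (255,179), its cap shaded. The other three blue jars and the bystanders haven't moved. I'll take the cap centre from its bounding box instead (lower edge and width).

```bash
cat >> h.py <<'E'
def capbox(im,m,near,z=.068,r=.023):
    b,_=blobs(im,(98,110,40),(128,255,255),300)
    q=proj(m,[*near,z]);c,s=min(b,key=lambda t:np.linalg.norm(t[0]-q))
    u=s[0]+s[2]/2-.5;bot=s[1]+s[3]-.5;v=bot-s[2]/2
    for _ in range(3):
        p=onz(m,u,v,z)
        a=np.linspace(0,2*np.pi,72);e=np.array([proj(m,p+[r*np.cos(t),r*np.sin(t),0]) for t in a])
        v+=bot-e[:,1].max();u+=s[0]+s[2]/2-.5-(e[:,0].max()+e[:,0].min())/2
    return p,(u,v),s,(e[:,0].max()-e[:,0].min())
E
python3 - <<'E'
from h import *
im=np.load('pics/w5.npy');m=eyes.camera_model('wrist')
for n in((.5567,.2758),(.573,.128)):
    p=capbox(im,m,n);print(*p,delta(p[0][0],p[0][1],.057))
E
```

```text
[0.5559 0.2739 0.068 ] (np.float64(253.99757138231786), np.float64(179.27891013583329)) [ 233  156   43   44 1528] 42.93965203393404 [ -3.0742  -2.0187 190.6575]
[0.5728 0.1276 0.068 ] (np.float64(273.49070650202555), np.float64(293.13609535413076)) [ 254  269   40   40 1284] 37.395884066577025 [-148.3525   21.9195  190.6578]
```

Call:
arm_command(rows="0 -2.9 -2 30 0 0 0;0 0 0 40 0 0 0;0 0 0 40 0 0 0;0 0 0 40 0 0 0;0 0 0 25 0 0 0", squeeze=40)

```text
time_s: 19.33
position: [0.5544, 0.2739, 0.069]
tool_rot: [[0.048, 0.999, -0.004], [0.999, -0.048, -0.001], [-0.001, -0.004, -1.0]]
ft_force: [0.2, -0.8, -0.5]
grip_width: 0.0856
```

Call:
arm_command(rows="0 0 0 15.5 0 0 0;0 0 0 0 0 0 0;1 0 0 0 0 0 0;1 0 0 0 0 0 0;1 0 0 0 0 0 0")

```text
time_s: 19.75
position: [0.5569, 0.2743, 0.059]
tool_rot: [[0.051, 0.999, 0.003], [0.999, -0.051, 0.001], [0.001, 0.003, -1.0]]
ft_force: [0.0, -0.9, 0.1]
grip_width: 0.0519
```

Call:
arm_command(rows="1 0 0 0 0 0 0;1 0 0 0 0 0 0;1 0 0 0 0 0 0;1 0 0 -20 0 0 0;1 0 0 -40 0 0 0")

```text
time_s: 20.17
position: [0.5543, 0.2733, 0.1144]
tool_rot: [[0.052, 0.999, -0.008], [0.999, -0.052, -0.002], [-0.003, -0.008, -1.0]]
ft_force: [-0.2, 0.8, -1.5]
grip_width: 0.0446
```

Call:
arm_command(rows="1 0 0 -40 0 0 0;1 0 0 -40 0 0 0;1 0 0 0 0 0 0")

```text
time_s: 20.42
position: [0.5586, 0.2747, 0.2065]
tool_rot: [[0.051, 0.999, 0.015], [0.999, -0.051, 0.004], [0.005, 0.015, -1.0]]
ft_force: [0.8, 1.2, 0.2]
grip_width: 0.0444
```

```bash
python3 - <<'E'
from h import *
stat();print(delta(.605,-.12,.2))
E
```

```text
t 20.42 p [0.5586 0.2747 0.2065] yaw 87.1 z [ 0.0149  0.0041 -0.9999] F [0.7724 1.1896 0.1726] w 0.0444 q [15.3 30.5 66.7  0.  81.9 18.2]
[-391.8142   66.4263    5.6161]
```

Call:
arm_command(rows="1 -20 3 -4 0 0 0;1 -38 5.3 0 0 0 0;1 -38 5.3 0 0 0 0;1 -38 5.3 0 0 0 0;1 -38 5.3 0 0 0 0")

```text
time_s: 20.83
position: [0.5713, 0.0993, 0.2017]
tool_rot: [[0.051, 0.999, 0.001], [0.999, -0.051, -0.0], [-0.0, 0.001, -1.0]]
ft_force: [1.0, 0.8, -0.9]
grip_width: 0.0445
```

Call:
arm_command(rows="1 -38 5.3 0 0 0 0;1 -38 5.3 0 0 0 0;1 -38 5.3 0 0 0 0;1 -38 5.3 0 0 0 0;1 -38 5.3 0 0 0 0")

```text
time_s: 21.25
position: [0.5879, -0.0921, 0.2017]
tool_rot: [[0.051, 0.999, 0.001], [0.999, -0.051, -0.0], [-0.0, 0.001, -1.0]]
ft_force: [0.2, 0.8, -0.6]
grip_width: 0.0446
```

Call:
arm_command(rows="1 -38 5.3 0 0 0 0;1 -38 5.3 0 0 0 0;1 -38 5.3 0 0 0 0;1 -38 5.3 0 0 0 0;1 -18 2 0 0 0 0")

```text
time_s: 21.67
position: [0.6021, -0.2657, 0.2012]
tool_rot: [[0.055, 0.999, 0.001], [0.999, -0.055, -0.001], [-0.001, 0.001, -1.0]]
ft_force: [-0.2, 0.7, -0.8]
grip_width: 0.0446
```

Call:
arm_command(rows="1 0 0 0 0 0 0;1 0 0 0 0 0 0;1 0 0 0 0 0 0;1 0 0 0 0 0 0")

```text
time_s: 22.0
position: [0.6026, -0.2598, 0.2016]
tool_rot: [[0.05, 0.999, 0.0], [0.999, -0.05, 0.0], [0.0, 0.0, -1.0]]
ft_force: [0.2, 0.6, 0.0]
grip_width: 0.0447
```

```bash
python3 - <<'E'
from h import *
stat();im,m=snap('wrist','w6.png',scale=1.5);np.save('pics/w6.npy',im);np.save('pics/w6v.npy',m['view'])
for p in([.6434,-.163],[.64,-.2354],[.5707,-.159],[.5672,-.2305]):print(proj(m,[*p,.052])*1.5)
E
```

```text
t 22.00 p [ 0.6026 -0.2598  0.2016] yaw 87.1 z [ 0.0002  0.0001 -1.    ] F [0.1871 0.559  0.0103] w 0.0447 q [-33.6  34.5  60.1   0.   85.4 -30.8]
[446.4597 112.5265]
[441.3549 236.9235]
[319.927 111.763]
[325.2128 234.851 ]
```

View pics/w6.png

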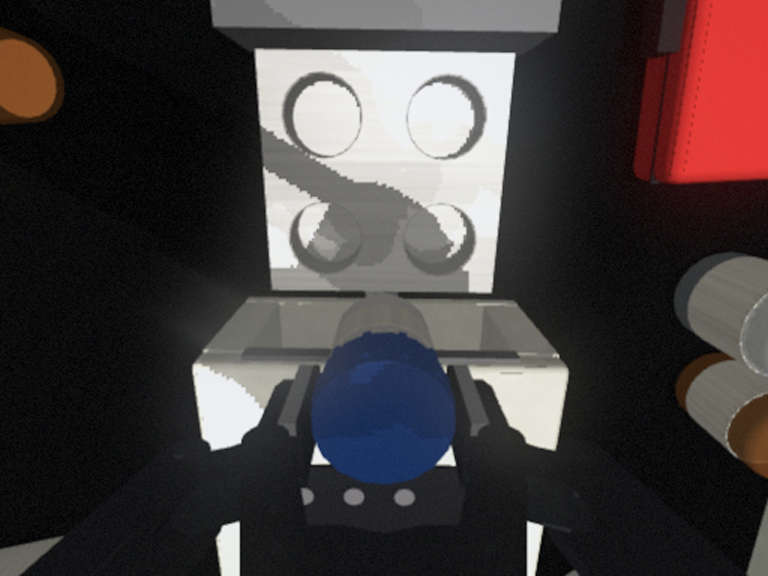

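The four bore mouths (1.5x) are at about (322,115), (446,117), (325.5,237) and (439.5,238.5). The held cap is at about (384,405).

```bash
python3 - <<'E'
from h import *
m=eyes.camera_model('wrist');im=np.load('pics/w6.npy')
P=[onz(m,u/1.5-.17,v/1.5-.17,.052)[:2] for u,v in((322,115),(446,117),(325.5,237),(439.5,238.5))]
print(np.array(P))
for a,b in((0,1),(2,3),(2,0),(3,1)):
    d=P[b]-P[a];print(np.linalg.norm(d),np.degrees(np.arctan2(d[1],d[0])))
M=np.mean(P,0);s=(P[1]-P[0]+P[3]-P[2])/2;o=(P[0]-P[2]+P[1]-P[3])/2
th=(np.arctan2(s[1],s[0])+np.arctan2(o[1],o[0])-np.pi/2)/2
S=.036*np.array([np.cos(th),np.sin(th)]);O=np.array([-S[1],S[0]])
B=dict(FL=M-S+O,FR=M+S+O,RL=M-S-O,RR=M+S-O);print(M,np.degrees(th),B)
o=readout.observe()['position']
r=capbox(im,m,o[:2],z=o[2]+.0095);print('cap',r[0],'box',r[2],r[3],'rel TCP',(r[0]-o)*1000)
for k in B:print(k,delta(*B[k],.0795))
E
```

```text
[[ 0.5716 -0.1607]
 [ 0.643  -0.1653]
 [ 0.5672 -0.2317]
 [ 0.6387 -0.2362]]
0.07154098836631213 -3.681212891606482
0.07170681695443401 -3.5749964212169076
0.07121026154765081 86.3933691582016
0.07107773895304205 86.52708378527343
[ 0.6051 -0.1985] -3.583939486787917 {'FL': array([ 0.5715, -0.1603]), 'FR': array([ 0.6433, -0.1648]), 'RL': array([ 0.567 , -0.2322]), 'RR': array([ 0.6388, -0.2367])}
cap [ 0.602  -0.2589  0.2112] box [ 207  222   97  101 7359] 99.94921841027889 rel TCP [-0.617   0.9091  9.5   ]
FL [ 97.8468 -36.1706 122.1617]
FR [ 96.9527  35.8239 122.1786]
RL [ 25.8523 -37.0646 122.1599]
RR [ 24.9583  34.9298 122.1767]
```

Call:
arm_command(rows="1 24.5 35 0 0 0 0;1 0 0 30 0 0 0;1 0 0 30 0 0 0;1 0 0 20 0 0 0;1 0 0 0 0 0 0")

```text
time_s: 22.47
position: [0.6363, -0.2369, 0.1167]
tool_rot: [[0.05, 0.999, -0.007], [0.999, -0.05, 0.004], [0.004, -0.008, -1.0]]
ft_force: [-1.0, -0.3, -1.6]
grip_width: 0.045
```

Call:
arm_command(rows="1 0 0 0 0 0 0;1 0 0 0 0 0 0")

```text
time_s: 22.63
position: [0.6386, -0.2391, 0.1233]
tool_rot: [[0.051, 0.999, 0.003], [0.999, -0.051, -0.002], [-0.001, 0.003, -1.0]]
ft_force: [0.8, 0.4, -1.0]
grip_width: 0.0446
```

```bash
python3 - <<'E'
from h import *
stat();print(delta(.6388,-.2371,.0795))
E
```

```text
t 22.63 p [ 0.6386 -0.2391  0.1233] yaw 87.1 z [ 0.0026 -0.0015 -1.    ] F [ 0.7596  0.4018 -1.0113] w 0.0446 q [-30.4  40.6  61.5   0.   77.7 -27.5]
[ 2.0278  0.0098 43.8408]
```

Call:
arm_command(rows="1 0.5 0 4 0 0 0;1 0 0 3 0 0 0;1 0 0 0 0 0 0;1 0 0 0 0 0 0;1 0 0 0 0 0 0")

```text
time_s: 23.05
position: [0.6379, -0.2387, 0.1146]
tool_rot: [[0.052, 0.999, 0.0], [0.999, -0.052, -0.0], [-0.0, 0.0, -1.0]]
ft_force: [0.0, 0.2, -1.2]
grip_width: 0.045
```

```bash
python3 - <<'E'
from h import *
stat();print(delta(.6388,-.2371,.0795))
E
```

```text
t 23.05 p [ 0.6379 -0.2387  0.1146] yaw 87.0 z [ 0.0004 -0.0002 -1.    ] F [ 0.0162  0.162  -1.1811] w 0.0450 q [-30.5  41.   62.1   0.   76.8 -27.5]
[ 1.6687  0.777  35.124 ]
```

Call:
arm_command(rows="1 1.6 0.8 0 0 0 0;1 0 0 4 0 0 0;1 0 0 4 0 0 0;1 0 0 4 0 0 0;1 0 0 4 0 0 0")

```text
time_s: 23.47
position: [0.6386, -0.237, 0.0976]
tool_rot: [[0.052, 0.999, -0.0], [0.999, -0.052, 0.0], [0.0, -0.0, -1.0]]
ft_force: [-0.3, 0.0, -1.4]
grip_width: 0.0448
```

Call:
arm_command(rows="1 0 0 3 0 0 0;1 0 0 3 0 0 0;1 0 0 3 0 0 0;1 0 0 0 0 0 0;1 0 0 0 0 0 0")

```text
time_s: 23.88
position: [0.6387, -0.2371, 0.0891]
tool_rot: [[0.052, 0.999, -0.0], [0.999, -0.052, 0.0], [0.0, -0.0, -1.0]]
ft_force: [0.6, 0.2, 0.3]
grip_width: 0.0448
```

```bash
python3 - <<'E'
from h import *
stat();print(delta(.6388,-.2371,.0795))
E
```

```text
t 23.88 p [ 0.6387 -0.2371  0.0891] yaw 87.0 z [-0.0002  0.0001 -1.    ] F [0.5512 0.1608 0.3259] w 0.0448 q [-30.3  42.5  63.7   0.   73.9 -27.3]
[-0.0443  0.0811  9.6409]
```

Call:
arm_command(rows="1 0 0 3 0 0 0;1 0 0 3 0 0 0;1 0 0 2 0 0 0;1 0 0 0 0 0 0;1 0 0 0 0 0 0")

```text
time_s: 24.3
position: [0.6387, -0.2371, 0.0813]
tool_rot: [[0.052, 0.999, 0.0], [0.999, -0.052, -0.0], [-0.0, 0.0, -1.0]]
ft_force: [-0.9, 0.4, -0.6]
grip_width: 0.0446
```

Call:
arm_command(rows="1 0 0 1 0 0 0;1 0 0 0 0 0 0;1 0 0 0 0 0 0")

```text
time_s: 24.55
position: [0.6388, -0.2372, 0.0812]
tool_rot: [[0.052, 0.999, 0.001], [0.999, -0.052, -0.001], [-0.001, 0.001, -1.0]]
ft_force: [-2.8, 0.1, 5.7]
grip_width: 0.0448
```

Call:
arm_command(rows="0.35 0 0 0 0 0 0;0.35 0 0 0 0 0 0;0.35 0 0 0 0 0 0;0.35 0 0 0 0 0 0;0.35 0 0 0 0 0 0")

```text
time_s: 24.97
position: [0.6387, -0.2371, 0.0801]
tool_rot: [[0.052, 0.999, -0.0], [0.999, -0.052, 0.0], [0.0, -0.0, -1.0]]
ft_force: [-0.1, 0.7, 0.9]
grip_width: 0.0553
```

Call:
arm_command(rows="0.35 0 0 -20 0 0 0;0.35 0 0 -40 0 0 0;0.35 0 0 -40 0 0 0;0 20 -4 -40 0 0 0;0 40 -9 -20 0 0 0")

```text
time_s: 25.38
position: [0.6305, -0.1843, 0.2402]
tool_rot: [[0.056, 0.998, 0.006], [0.998, -0.056, -0.004], [-0.004, 0.007, -1.0]]
ft_force: [1.3, 0.6, -0.5]
grip_width: 0.077
```

Call:
arm_command(rows="0 40 -9 0 0 0 0;0 40 -9 0 0 0 0;0 40 -10 0 0 0 0;0 40 -10 0 0 0 0;0 40 -10 0 0 0 0")

```text
time_s: 25.8
position: [0.5913, 0.0226, 0.2358]
tool_rot: [[0.052, 0.999, 0.0], [0.999, -0.052, 0.0], [0.0, 0.0, -1.0]]
ft_force: [1.3, 0.3, 0.4]
grip_width: 0.0856
```

Call:
arm_command(rows="0 40 -10 0 0 0 0;0 40 -10 0 0 0 0;0 20 -4 0 0 0 0;0 0 0 0 0 0 0;0 0 0 0 0 0 0")

```text
time_s: 26.22
position: [0.5731, 0.1228, 0.2357]
tool_rot: [[0.05, 0.999, 0.0], [0.999, -0.05, -0.0], [-0.0, 0.0, -1.0]]
ft_force: [0.3, 0.3, -0.1]
grip_width: 0.0852
```

Call:
arm_command(rows="0 0 0 0 0 0 0;0 0 0 0 0 0 0;0 0 0 0 0 0 0")

```text
time_s: 26.47
position: [0.5736, 0.1207, 0.2356]
tool_rot: [[0.054, 0.999, -0.0], [0.999, -0.054, -0.0], [-0.0, -0.0, -1.0]]
ft_force: [-0.1, 0.2, 0.3]
grip_width: 0.0851
```

```bash
python3 - <<'E'
from h import *
stat();im,m=snap('wrist');np.save('pics/w7.npy',im)
for b in blobs(im,(98,110,40),(128,255,255),300)[0]:print(b, onz(m,*b[0],.06))
p=capbox(im,m,(.5728,.1276));print(*p,delta(p[0][0],p[0][1],.057))
E
```

```text
t 26.47 p [0.5736 0.1207 0.2356] yaw 86.9 z [-0.0001 -0.0001 -1.    ] F [-0.0851  0.1576  0.2746] w 0.0851 q [ 0.3 26.  69.6 -0.  84.4  3.4]
(array([366.7806, 116.6267]), array([ 328,   80,   75,   72, 3300], dtype=int32)) [0.686 0.177 0.06 ]
(array([144.1732, 162.1764]), array([ 116,  134,   56,   70, 2228], dtype=int32)) [0.4587 0.1432 0.06  ]
(array([254.9018, 172.1311]), array([ 231,  149,   48,   47, 1701], dtype=int32)) [0.5729 0.1266 0.06  ]
(array([ 55.6698, 220.8686]), array([ 38, 206,  37,  31, 860], dtype=int32)) [0.349  0.0825 0.06  ]
[0.5725 0.1264 0.068 ] (np.float64(254.49672863459722), np.float64(174.22938102136322)) [ 231  149   48   47 1701] 44.960416034625126 [  5.5216  -1.3855 178.5771]
```

```bash
sed -i 's/(98,110,40),(128,255,255),300)$/(98,110,vmin),(128,255,255),300)/; s/def capbox(im,m,near,z=.068,r=.023)/def capbox(im,m,near,z=.068,r=.023,vmin=40)/' h.py; python3 - <<'E'
from h import *
im=np.load('pics/w7.npy');m=eyes.camera_model('wrist')
for v in(40,55,70,85):
    for n in((.5728,.1276),(.4587,.149),(.685,.2)):
        p=capbox(im,m,n,vmin=v);print(v,p[0],p[2],p[3])
cv2.imwrite('pics/c8.png',cv2.resize(im[60:260,80:440],None,fx=2,fy=2)[:,:,::-1])
E
```

```text
40 [0.5724 0.1265 0.068 ] [ 231  149   48   47 1701] 44.95825973312628
40 [0.4575 0.1236 0.068 ] [ 116  134   56   70 2228] 44.833824119017464
40 [0.682  0.1673 0.068 ] [ 328   80   75   72 3300] 47.72198945907326
55 [0.5729 0.1265 0.068 ] [ 232  149   47   47 1695] 44.9591264259941
55 [0.4575 0.1236 0.068 ] [ 116  134   56   70 2215] 44.833824119017464
55 [0.682  0.1673 0.068 ] [ 328   80   75   72 3300] 47.72198945907326
70 [0.5729 0.1265 0.068 ] [ 232  149   47   47 1679] 44.9591264259941
70 [0.4588 0.1456 0.068 ] [ 116  135   51   49 1918] 45.92857446244706
70 [0.6835 0.1672 0.068 ] [ 331   83   72   69 3004] 47.73158451395034
85 [0.5729 0.1265 0.068 ] [ 232  149   47   47 1666] 44.9591264259941
85 [0.459  0.1467 0.068 ] [ 116  135   51   48 1904] 45.98250927883147
85 [0.6864 0.167  0.068 ] [ 343   95   54   57 2290] 47.749999478522
```

View pics/c8.png

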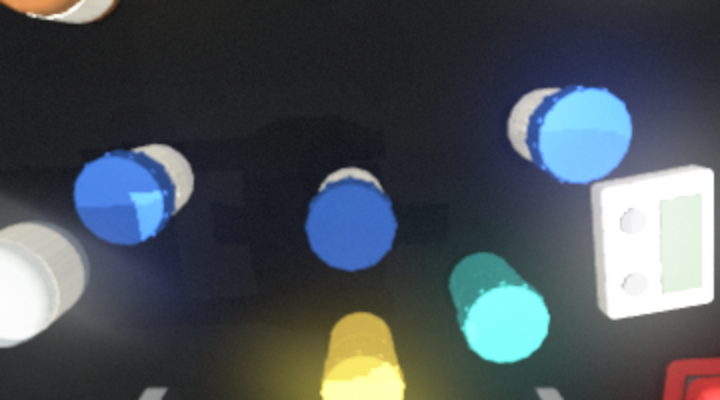

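J2 is right below and all the jars stand upright, so I'll grasp J2.

Call:
arm_command(rows="0 5.6 -1 18 0 0 0;0 0 0 40 0 0 0;0 0 0 40 0 0 0;0 0 0 40 0 0 0;0 0 0 25 0 0 0")

```text
time_s: 26.93
position: [0.5712, 0.1268, 0.0691]
tool_rot: [[0.053, 0.999, -0.004], [0.999, -0.053, -0.0], [-0.0, -0.004, -1.0]]
ft_force: [0.7, -0.3, -0.5]
grip_width: 0.0851
```

Call:
arm_command(rows="0 0 0 15 0 0 0;0 0 0 0 0 0 0;0 0 0 0 0 0 0;1 0 0 0 0 0 0;1 0 0 0 0 0 0")

```text
time_s: 27.35
position: [0.5734, 0.1274, 0.0593]
tool_rot: [[0.052, 0.999, 0.003], [0.999, -0.052, 0.0], [0.0, 0.003, -1.0]]
ft_force: [0.7, 0.1, -0.2]
grip_width: 0.0639
```

Call:
arm_command(rows="1 0 0 0 0 0 0;1 0 0 0 0 0 0;1 0 0 0 0 0 0;1 0 0 0 0 0 0;1 0 0 0 0 0 0")

```text
time_s: 27.77
position: [0.5731, 0.1275, 0.059]
tool_rot: [[0.052, 0.999, 0.002], [0.999, -0.052, -0.0], [0.0, 0.002, -1.0]]
ft_force: [-0.2, 0.1, 4.7]
grip_width: 0.0448
```

```bash
python3 - <<'E'
from h import *
stat();print(delta(.5729,.1265,.0585))
E
```

```text
t 27.77 p [0.5731 0.1275 0.059 ] yaw 87.0 z [ 0.0022 -0.     -1.    ] F [-0.2021  0.071   4.7324] w 0.0448 q [ 1.  36.5 82.9 -0.  60.4  4. ]
[-1.0601 -0.1672  0.526 ]
```

Call:
arm_command(rows="1 0 0 -20 0 0 0;1 0 0 -40 0 0 0;1 0 0 -40 0 0 0;1 -19 0 -20 0 0 0;1 -38 1.4 0 0 0 0")

```text
time_s: 28.18
position: [0.5725, 0.0727, 0.1834]
tool_rot: [[0.047, 0.999, 0.01], [0.999, -0.047, 0.0], [0.001, 0.01, -1.0]]
ft_force: [0.7, -0.2, -1.6]
grip_width: 0.045
```

Call:
arm_command(rows="1 -38 1.4 0 0 0 0;1 -38 1.4 0 0 0 0;1 -38 1.4 0 0 0 0;1 -38 1.4 0 0 0 0;1 -38 1.4 0 0 0 0")

```text
time_s: 28.6
position: [0.5678, -0.1213, 0.1782]
tool_rot: [[0.052, 0.999, 0.0], [0.999, -0.052, -0.0], [-0.0, 0.0, -1.0]]
ft_force: [2.0, 0.5, -0.7]
grip_width: 0.0445
```

Call:
arm_command(rows="1 -38 1.4 0 0 0 0;1 -38 1.4 0 0 0 0;1 -35.8 1.4 0 0 0 0;1 0 0 0 0 0 0;1 0 0 0 0 0 0")

```text
time_s: 29.02
position: [0.5662, -0.2332, 0.1776]
tool_rot: [[0.055, 0.999, 0.0], [0.999, -0.055, 0.0], [0.0, -0.0, -1.0]]
ft_force: [0.1, 0.7, -1.0]
grip_width: 0.0446
```

Call:
arm_command(rows="1 0 0 30 0 0 0;1 0 0 23 0 0 0;1 0 0 0 0 0 0;1 0 0 0 0 0 0;1 0 0 0 0 0 0")

```text
time_s: 29.43
position: [0.5673, -0.2311, 0.1263]
tool_rot: [[0.051, 0.999, 0.002], [0.999, -0.051, -0.001], [-0.001, 0.002, -1.0]]
ft_force: [0.5, 0.4, -1.0]
grip_width: 0.0444
```

```bash
python3 - <<'E'
from h import *
stat();print(delta(.567,-.2315,.0805))
E
```

```text
t 29.43 p [ 0.5673 -0.2311  0.1263] yaw 87.1 z [ 0.0018 -0.0011 -1.    ] F [ 0.464   0.3933 -1.0277] w 0.0444 q [-33.2  34.   74.4   0.   71.5 -30.3]
[-0.4138 -0.3524 45.813 ]
```

Call:
arm_command(rows="1 -0.4 -0.3 8 0 0 0;1 0 0 3 0 0 0;1 0 0 3 0 0 0;1 0 0 3 0 0 0;1 0 0 3 0 0 0")

```text
time_s: 29.85
position: [0.5663, -0.2319, 0.1046]
tool_rot: [[0.052, 0.999, 0.0], [0.999, -0.052, -0.0], [-0.0, 0.0, -1.0]]
ft_force: [0.1, -0.6, -1.6]
grip_width: 0.0448
```

Call:
arm_command(rows="1 0 0 3 0 0 0;1 0 0 3 0 0 0;1 0 0 3 0 0 0;1 0 0 3 0 0 0;1 0 0 0 0 0 0")

```text
time_s: 30.27
position: [0.5661, -0.2317, 0.092]
tool_rot: [[0.052, 0.999, -0.001], [0.999, -0.052, 0.001], [0.001, -0.001, -1.0]]
ft_force: [-0.3, -0.3, -0.5]
grip_width: 0.0449
```

```bash
python3 - <<'E'
from h import *
stat();print(delta(.567,-.2315,.0805))
E
```

```text
t 30.27 p [ 0.5661 -0.2317  0.092 ] yaw 87.0 z [-0.0009  0.0006 -1.    ] F [-0.2676 -0.3199 -0.5121] w 0.0449 q [-33.3  36.2  76.6   0.   67.2 -30.4]
[ 0.2538  0.9484 11.4568]
```

Call:
arm_command(rows="1 0 0.7 3 0 0 0;1 0 0 3 0 0 0;1 0 0 3 0 0 0;1 0 0 1.5 0 0 0;1 0 0 0 0 0 0")

```text
time_s: 30.68
position: [0.5669, -0.2317, 0.0817]
tool_rot: [[0.052, 0.999, -0.001], [0.999, -0.052, 0.0], [0.0, -0.001, -1.0]]
ft_force: [0.1, -0.4, -0.9]
grip_width: 0.0451
```

Call:
arm_command(rows="1 0 0 1 0 0 0;1 0 0 0 0 0 0;1 0 0 0 0 0 0")

```text
time_s: 30.93
position: [0.567, -0.2319, 0.0813]
tool_rot: [[0.052, 0.999, 0.0], [0.999, -0.052, -0.0], [-0.0, 0.0, -1.0]]
ft_force: [-0.4, 0.2, -1.9]
grip_width: 0.0448
```

Call:
arm_command(rows="1 0 0 1 0 0 0;1 0 0 0 0 0 0;1 0 0 0 0 0 0")

```text
time_s: 31.18
position: [0.5671, -0.232, 0.081]
tool_rot: [[0.052, 0.999, 0.001], [0.999, -0.052, -0.001], [-0.001, 0.001, -1.0]]
ft_force: [-1.4, 1.3, 5.2]
grip_width: 0.0449
```

Call:
arm_command(rows="0.35 0 0 0 0 0 0;0.35 0 0 0 0 0 0;0.35 0 0 0 0 0 0;0.35 0 0 0 0 0 0;0.35 0 0 0 0 0 0")

```text
time_s: 31.6
position: [0.567, -0.2319, 0.0801]
tool_rot: [[0.052, 0.999, -0.0], [0.999, -0.052, 0.0], [0.0, -0.0, -1.0]]
ft_force: [0.1, 0.6, -0.2]
grip_width: 0.0557
```

Call:
arm_command(rows="0.35 0 0 -20 0 0 0;0.35 0 0 -40 0 0 0;0.35 0 0 -40 0 0 0;0 18 -6 -40 0 0 0;0 37 -13 -15 0 0 0")

```text
time_s: 32.02
position: [0.5528, -0.1802, 0.2375]
tool_rot: [[0.055, 0.998, 0.007], [0.998, -0.055, -0.005], [-0.005, 0.008, -1.0]]
ft_force: [0.5, 0.3, 1.1]
grip_width: 0.0775
```

Call:
arm_command(rows="0 37 -13 0 0 0 0;0 37 -13 0 0 0 0;0 37 -13 0 0 0 0;0 37 -13 0 0 0 0;0 37 -13 0 0 0 0")

```text
time_s: 32.43
position: [0.495, 0.0124, 0.2328]
tool_rot: [[0.052, 0.999, 0.0], [0.999, -0.052, 0.0], [0.0, 0.0, -1.0]]
ft_force: [1.5, 0.4, -0.1]
grip_width: 0.0853
```

Call:
arm_command(rows="0 37 -13 0 0 0 0;0 37 -13 0 0 0 0;0 37 -13 0 0 0 0;0 23 -6 0 0 0 0;0 0 0 0 0 0 0")

```text
time_s: 32.85
position: [0.4564, 0.1505, 0.2329]
tool_rot: [[0.047, 0.999, 0.0], [0.999, -0.047, 0.001], [0.001, -0.0, -1.0]]
ft_force: [-0.7, 0.2, -0.9]
grip_width: 0.085
```

Call:
arm_command(rows="0 0 0 0 0 0 0;0 0 0 0 0 0 0;0 0 0 0 0 0 0;0 0 0 0 0 0 0")

```text
time_s: 33.18
position: [0.4583, 0.146, 0.2326]
tool_rot: [[0.053, 0.999, -0.0], [0.999, -0.053, -0.0], [-0.0, -0.0, -1.0]]
ft_force: [-0.1, -0.3, 0.4]
grip_width: 0.0853
```

```bash
python3 - <<'E'
from h import *
stat();im,m=snap('wrist');np.save('pics/w8.npy',im)
for b in blobs(im,(98,110,70),(128,255,255),300)[0]:print(b, onz(m,*b[0],.06))
for v in(40,70,90):
    p=capbox(im,m,(.458,.148),vmin=v);print(*p,delta(p[0][0],p[0][1],.057))
E
```

```text
t 33.18 p [0.4583 0.146  0.2326] yaw 86.9 z [-0.0001 -0.0001 -1.    ] F [-0.1045 -0.3328  0.3679] w 0.0853 q [ 3.5 15.7 86.4 -0.  77.9  6.6]
(array([483.9099, 142.8445]), array([ 452,  104,   60,   66, 2508], dtype=int32)) [0.6888 0.1708 0.06  ]
(array([254.3549, 177.5129]), array([ 231,  154,   47,   47, 1702], dtype=int32)) [0.4567 0.1469 0.06  ]
(array([173.4299, 242.1621]), array([160, 230,  28,  25, 549], dtype=int32)) [0.3615 0.0763 0.06  ]
[0.4569 0.1472 0.068 ] (np.float64(254.49667440624796), np.float64(179.2603441929068)) [ 231  154   48   47 1718] 45.157145886900764 [  1.0576  -1.3614 175.614 ]
[0.4564 0.1472 0.068 ] (np.float64(253.99694906832897), np.float64(179.2604418694656)) [ 231  154   47   47 1702] 45.15615913465598 [  1.0558  -1.8704 175.6141]
[0.4569 0.1472 0.068 ] (np.float64(254.49667446359803), np.float64(179.2604537196534)) [ 232  154   46   47 1675] 45.157027960582724 [  1.0552  -1.3614 175.614 ]
```

Call:
arm_command(rows="0 1.1 -1.5 16 0 0 0;0 0 0 40 0 0 0;0 0 0 40 0 0 0;0 0 0 40 0 0 0;0 0 0 25 0 0 0")

```text
time_s: 33.65
position: [0.4553, 0.1474, 0.0687]
tool_rot: [[0.053, 0.999, -0.003], [0.999, -0.053, -0.0], [-0.0, -0.003, -1.0]]
ft_force: [-0.1, -0.4, -0.5]
grip_width: 0.0854
```

Call:
arm_command(rows="0 0 0 14 0 0 0;0 0 0 0 0 0 0;0 0 0 0 0 0 0;1 0 0 0 0 0 0;1 0 0 0 0 0 0")

```text
time_s: 34.07
position: [0.4572, 0.148, 0.059]
tool_rot: [[0.052, 0.999, 0.003], [0.999, -0.052, 0.0], [0.0, 0.003, -1.0]]
ft_force: [-0.5, 0.8, -0.4]
grip_width: 0.0639
```

Call:
arm_command(rows="1 0 0 0 0 0 0;1 0 0 0 0 0 0;1 0 0 0 0 0 0;1 0 0 0 0 0 0;1 0 0 0 0 0 0")

```text
time_s: 34.48
position: [0.457, 0.1482, 0.0588]
tool_rot: [[0.052, 0.999, 0.002], [0.999, -0.052, 0.0], [0.0, 0.002, -1.0]]
ft_force: [-1.0, -1.1, 7.5]
grip_width: 0.0449
```

```bash
python3 - <<'E'
from h import *
stat();print(delta(.4569,.1472,.0585))
B=(.5715,-.1603);print(delta(*B,.18))
E
```

```text
t 34.48 p [0.457  0.1482 0.0588] yaw 87.0 z [ 0.0021  0.0001 -1.    ] F [-0.9607 -1.0994  7.46  ] w 0.0449 q [  3.8  28.8 100.4  -0.   50.7   6.8]
[-0.9728 -0.0065  0.3223]
[-302.1261  130.5644 -120.9606]
```

Call:
arm_command(rows="1 0 0 -20 0 0 0;1 0 0 -40 0 0 0;1 0 0 -40 0 0 0;1 -17 7.5 -20 0 0 0;1 -33.5 14.5 0 0 0 0")

```text
time_s: 34.9
position: [0.4767, 0.0982, 0.1829]
tool_rot: [[0.047, 0.999, 0.009], [0.999, -0.047, 0.0], [0.001, 0.009, -1.0]]
ft_force: [1.6, 0.4, 0.3]
grip_width: 0.0446
```

Call:
arm_command(rows="1 -33.5 14.5 0 0 0 0;1 -33.5 14.5 0 0 0 0;1 -33.5 14.5 0 0 0 0;1 -33.5 14.5 0 0 0 0;1 -33.5 14.5 0 0 0 0")

```text
time_s: 35.32
position: [0.5397, -0.0762, 0.1782]
tool_rot: [[0.052, 0.999, 0.001], [0.999, -0.052, -0.0], [-0.0, 0.001, -1.0]]
ft_force: [0.5, 0.4, -0.6]
grip_width: 0.0447
```

Call:
arm_command(rows="1 -33.5 14.5 0 0 0 0;1 -33.5 14.5 0 0 0 0;1 -17 7 0 0 0 0;1 0 0 0 0 0 0;1 0 0 0 0 0 0")

```text
time_s: 35.73
position: [0.5709, -0.1607, 0.1776]
tool_rot: [[0.053, 0.999, -0.0], [0.999, -0.053, 0.0], [0.0, -0.0, -1.0]]
ft_force: [0.8, 0.5, -0.7]
grip_width: 0.0448
```

Call:
arm_command(rows="1 0 0 25 0 0 0;1 0 0 20 0 0 0;1 0 0 0 0 0 0;1 0 0 0 0 0 0;1 0 0 0 0 0 0")

```text
time_s: 36.15
position: [0.5716, -0.1596, 0.1342]
tool_rot: [[0.051, 0.999, 0.002], [0.999, -0.051, -0.001], [-0.001, 0.002, -1.0]]
ft_force: [-0.1, -0.1, -1.2]
grip_width: 0.0451
```

```bash
python3 - <<'E'
from h import *
stat();print(delta(.5715,-.1596,.0805))
E
```

```text
t 36.15 p [ 0.5716 -0.1596  0.1342] yaw 87.1 z [ 0.0017 -0.0008 -1.    ] F [-0.1174 -0.0725 -1.2046] w 0.0451 q [-27.   31.8  77.2   0.   70.9 -24.1]
[ 0.073  -0.1481 53.6858]
```

Call:
arm_command(rows="1 0 0 12 0 0 0;1 0 0 6 0 0 0;1 0 0 4 0 0 0;1 0 0 3 0 0 0;1 0 0 3 0 0 0")

```text
time_s: 36.57
position: [0.5714, -0.1602, 0.105]
tool_rot: [[0.052, 0.999, 0.001], [0.999, -0.052, -0.0], [-0.0, 0.001, -1.0]]
ft_force: [-0.3, -0.3, -0.8]
grip_width: 0.045
```

Call:
arm_command(rows="1 0 0 3 0 0 0;1 0 0 3 0 0 0;1 0 0 3 0 0 0;1 0 0 3 0 0 0;1 0 0 0 0 0 0")

```text
time_s: 36.98
position: [0.5709, -0.1601, 0.0921]
tool_rot: [[0.052, 0.999, -0.001], [0.999, -0.052, 0.0], [0.0, -0.001, -1.0]]
ft_force: [-0.3, 0.0, -0.3]
grip_width: 0.0449
```

```bash
python3 - <<'E'
from h import *
stat();print(delta(.5715,-.1596,.0805))
E
```

```text
t 36.98 p [ 0.5709 -0.1601  0.0921] yaw 87.0 z [-0.0009  0.0005 -1.    ] F [-0.2632  0.0289 -0.2708] w 0.0449 q [-27.1  34.6  79.9   0.   65.5 -24.1]
[ 0.5568  0.5526 11.5763]
```

Call:
arm_command(rows="1 0.4 0.5 3 0 0 0;1 0 0 3 0 0 0;1 0 0 3 0 0 0;1 0 0 2 0 0 0;1 0 0 0 0 0 0")

```text
time_s: 37.4
position: [0.5715, -0.1598, 0.0812]
tool_rot: [[0.052, 0.999, -0.001], [0.999, -0.052, 0.0], [0.0, -0.001, -1.0]]
ft_force: [0.5, 0.7, -0.7]
grip_width: 0.045
```

Call:
arm_command(rows="1 0 0 1 0 0 0;1 0 0 0.5 0 0 0;1 0 0 0 0 0 0;1 0 0 0 0 0 0")

```text
time_s: 37.73
position: [0.5717, -0.1599, 0.0808]
tool_rot: [[0.052, 0.999, 0.001], [0.999, -0.052, -0.0], [-0.0, 0.001, -1.0]]
ft_force: [-1.8, 1.5, 6.1]
grip_width: 0.0449
```

Call:
arm_command(rows="0.35 0 0 0 0 0 0;0.35 0 0 0 0 0 0;0.35 0 0 0 0 0 0;0.35 0 0 0 0 0 0;0.35 0 0 0 0 0 0")

```text
time_s: 38.15
position: [0.5717, -0.1598, 0.0801]
tool_rot: [[0.052, 0.999, -0.0], [0.999, -0.052, 0.0], [0.0, -0.0, -1.0]]
ft_force: [-1.0, 0.0, -0.1]
grip_width: 0.0555
```

Call:
arm_command(rows="0.35 0 0 -20 0 0 0;0.35 0 0 -40 0 0 0;0.35 0 0 -40 0 0 0;0 18 5 -40 0 0 0;0 37 10 -15 0 0 0")

```text
time_s: 38.57
position: [0.5899, -0.1095, 0.2386]
tool_rot: [[0.056, 0.998, 0.008], [0.998, -0.056, -0.004], [-0.004, 0.008, -1.0]]
ft_force: [0.1, -0.6, -0.5]
grip_width: 0.0773
```

Call:
arm_command(rows="0 37 10 0 0 0 0;0 37 10 0 0 0 0;0 37 10 0 0 0 0;0 37 10 0 0 0 0;0 37 10 0 0 0 0")

```text
time_s: 38.98
position: [0.6489, 0.0774, 0.233]
tool_rot: [[0.052, 0.999, -0.0], [0.999, -0.052, -0.0], [-0.0, -0.0, -1.0]]
ft_force: [1.0, -0.3, -0.1]
grip_width: 0.0855
```

Call:
arm_command(rows="0 37 10 0 0 0 0;0 37 10 0 0 0 0;0 36 9 0 0 0 0;0 0 0 0 0 0 0;0 0 0 0 0 0 0")

```text
time_s: 39.4
position: [0.6832, 0.1857, 0.232]
tool_rot: [[0.049, 0.999, -0.001], [0.999, -0.049, -0.0], [-0.0, -0.001, -1.0]]
ft_force: [-0.4, -1.1, 0.3]
grip_width: 0.0854
```

Call:
arm_command(rows="0 0 0 0 0 0 0;0 0 0 0 0 0 0;0 0 0 0 0 0 0;0 0 0 0 0 0 0")

```text
time_s: 39.73
position: [0.6833, 0.1827, 0.2333]
tool_rot: [[0.053, 0.999, 0.0], [0.999, -0.053, 0.0], [0.0, 0.0, -1.0]]
ft_force: [0.0, -0.3, -0.6]
grip_width: 0.0856
```

```bash
python3 - <<'E'
from h import *
stat();im,m=snap('wrist');np.save('pics/w9.npy',im)
for b in blobs(im,(98,110,70),(128,255,255),300)[0]:print(b, onz(m,*b[0],.06))
for v in(40,70,90):
    p=capbox(im,m,(.684,.19),vmin=v);print(*p,delta(p[0][0],p[0][1],.057))
E
```

```text
t 39.73 p [0.6833 0.1827 0.2333] yaw 86.9 z [ 0.0003  0.     -1.    ] F [ 0.0035 -0.2653 -0.6426] w 0.0856 q [ 5.4 39.2 46.  -0.  94.9  8.5]
(array([262.3428, 192.2165]), array([ 241,  169,   44,   46, 1584], dtype=int32)) [0.6895 0.1667 0.06  ]
[0.6889 0.1674 0.068 ] (np.float64(261.9936430550889), np.float64(194.0052513682324)) [ 240  169   45   46 1625] 44.307255303352235 [-15.1376   6.3912 176.2757]
[0.6895 0.1674 0.068 ] (np.float64(262.4933738003162), np.float64(194.005274831822)) [ 241  169   44   46 1584] 44.308050595023275 [-15.1384   6.9101 176.2758]
[0.6895 0.1674 0.068 ] (np.float64(262.4933738003162), np.float64(194.005274831822)) [ 241  172   44   43 1405] 44.308050595023275 [-15.1384   6.9101 176.2758]
```

J1 was knocked 4.5 cm aside and now stands at (0.689, 0.167). I'll grasp it there.

Call:
arm_command(rows="0 -15.1 6.7 16 0 0 0;0 0 0 40 0 0 0;0 0 0 40 0 0 0;0 0 0 40 0 0 0;0 0 0 25 0 0 0")

```text
time_s: 40.2
position: [0.6876, 0.1676, 0.0678]
tool_rot: [[0.053, 0.999, -0.005], [0.999, -0.053, -0.0], [-0.001, -0.005, -1.0]]
ft_force: [0.6, -0.7, -0.7]
grip_width: 0.0858
```

Call:
arm_command(rows="0 0 0 15 0 0 0;0 0 0 0 0 0 0;0 0 0 0 0 0 0;1 0 0 0 0 0 0;1 0 0 0 0 0 0")

```text
time_s: 40.62
position: [0.6901, 0.1684, 0.0591]
tool_rot: [[0.052, 0.999, 0.003], [0.999, -0.052, 0.0], [0.0, 0.003, -1.0]]
ft_force: [0.4, -0.7, -0.2]
grip_width: 0.0637
```

Call:
arm_command(rows="1 0 0 0 0 0 0;1 0 0 0 0 0 0;1 0 0 0 0 0 0;1 0 0 0 0 0 0;1 0 0 0 0 0 0")

```text
time_s: 41.03
position: [0.6897, 0.1684, 0.0586]
tool_rot: [[0.052, 0.999, 0.002], [0.999, -0.052, 0.0], [0.0, 0.002, -1.0]]
ft_force: [-1.3, 0.1, 6.8]
grip_width: 0.0446
```

```bash
python3 - <<'E'
from h import *
stat();print(delta(.6892,.1674,.0585))
print(delta(.6433,-.1643,.18))
E
```

```text
t 41.03 p [0.6897 0.1684 0.0586] yaw 87.0 z [ 0.0023  0.0002 -1.    ] F [-1.2794  0.0985  6.7586] w 0.0446 q [ 4.2 46.9 59.5 -0.  73.5  7.2]
[-1.061  -0.4949  0.0744]
[-334.6578  -28.8999 -121.5819]
```

Call:
arm_command(rows="1 0 0 -20 0 0 0;1 0 0 -40 0 0 0;1 0 0 -40 0 0 0;1 -17 -1.5 -20 0 0 0;1 -33.5 -3 0 0 0 0")

```text
time_s: 41.45
position: [0.6837, 0.1208, 0.1833]
tool_rot: [[0.047, 0.999, 0.011], [0.999, -0.047, 0.001], [0.002, 0.011, -1.0]]
ft_force: [1.2, -0.7, -0.7]
grip_width: 0.045
```

Call:
arm_command(rows="1 -33.5 -3 0 0 0 0;1 -33.5 -3 0 0 0 0;1 -33.5 -3 0 0 0 0;1 -33.5 -3 0 0 0 0;1 -33.5 -3 0 0 0 0")

```text
time_s: 41.87
position: [0.6579, -0.0498, 0.1772]
tool_rot: [[0.052, 0.999, 0.0], [0.999, -0.052, 0.0], [0.0, 0.0, -1.0]]
ft_force: [0.4, 0.5, -1.0]
grip_width: 0.0451
```

Call:
arm_command(rows="1 -33.5 -3 0 0 0 0;1 -33.5 -3 0 0 0 0;1 -33.5 -2.3 0 0 0 0;1 -16 -1 0 0 0 0;1 0 0 0 0 0 0")

```text
time_s: 42.28
position: [0.6426, -0.1676, 0.1768]
tool_rot: [[0.056, 0.998, -0.0], [0.998, -0.056, -0.001], [-0.001, -0.0, -1.0]]
ft_force: [0.2, -0.1, -0.7]
grip_width: 0.0448
```

Call:
arm_command(rows="1 0 0 0 0 0 0;1 0 0 25 0 0 0;1 0 0 20 0 0 0;1 0 0 0 0 0 0;1 0 0 0 0 0 0")

```text
time_s: 42.7
position: [0.6432, -0.1625, 0.1317]
tool_rot: [[0.05, 0.999, -0.002], [0.999, -0.05, 0.001], [0.001, -0.002, -1.0]]
ft_force: [0.5, 0.4, -0.4]
grip_width: 0.0447
```

```bash
python3 - <<'E'
from h import *
stat();print(delta(.6431,-.1641,.0805))
E
```

```text
t 42.70 p [ 0.6432 -0.1625  0.1317] yaw 87.1 z [-0.0016  0.001  -1.    ] F [ 0.5252  0.4171 -0.4046] w 0.0447 q [-24.4  38.5  64.4   0.   77.3 -21.5]
[-1.689   0.0616 51.1524]
```

Call:
arm_command(rows="1 -1 0 12 0 0 0;1 0 0 6 0 0 0;1 0 0 4 0 0 0;1 0 0 0 0 0 0;1 0 0 0 0 0 0")

```text
time_s: 43.12
position: [0.6434, -0.165, 0.1106]
tool_rot: [[0.051, 0.999, 0.001], [0.999, -0.051, -0.0], [-0.0, 0.001, -1.0]]
ft_force: [-0.5, -0.5, -0.8]
grip_width: 0.0448
```

```bash
python3 - <<'E'
from h import *
stat();print(delta(.6431,-.1641,.0805))
E
```

```text
t 43.12 p [ 0.6434 -0.165   0.1106] yaw 87.0 z [ 0.0006 -0.0003 -1.    ] F [-0.4835 -0.5297 -0.8133] w 0.0448 q [-24.6  39.7  65.8  -0.   74.5 -21.6]
[ 0.8991 -0.3246 30.0902]
```

Call:
arm_command(rows="1 0.9 -0.2 3 0 0 0;1 0 0 3 0 0 0;1 0 0 3 0 0 0;1 0 0 3 0 0 0;1 0 0 3 0 0 0")

```text
time_s: 43.53
position: [0.6429, -0.1643, 0.0946]
tool_rot: [[0.052, 0.999, -0.0], [0.999, -0.052, 0.0], [0.0, -0.0, -1.0]]
ft_force: [0.2, -1.0, -0.9]
grip_width: 0.0446
```

Call:
arm_command(rows="1 0 0 3 0 0 0;1 0 0 2 0 0 0;1 0 0 0 0 0 0;1 0 0 0 0 0 0;1 0 0 0 0 0 0")

```text
time_s: 43.95
position: [0.643, -0.1643, 0.0901]
tool_rot: [[0.052, 0.999, 0.0], [0.999, -0.052, -0.0], [-0.0, 0.0, -1.0]]
ft_force: [0.3, -0.5, 0.1]
grip_width: 0.0452
```

```bash
python3 - <<'E'
from h import *
stat();print(delta(.6431,-.1641,.0805))
E
```

```text
t 43.95 p [ 0.643  -0.1643  0.0901] yaw 87.0 z [ 0.0003 -0.0001 -1.    ] F [ 0.2995 -0.5487  0.0599] w 0.0452 q [-24.5  40.8  67.1   0.   72.1 -21.6]
[0.2138 0.046  9.6164]
```

Call:
arm_command(rows="1 0 0 3 0 0 0;1 0 0 3 0 0 0;1 0 0 2 0 0 0;1 0 0 1 0 0 0;1 0 0 0 0 0 0")

```text
time_s: 44.37
position: [0.6429, -0.1642, 0.0808]
tool_rot: [[0.052, 0.999, -0.0], [0.999, -0.052, 0.0], [0.0, -0.0, -1.0]]
ft_force: [-0.1, 0.6, -1.0]
grip_width: 0.045
```

Call:
arm_command(rows="1 0 0 1 0 0 0;1 0 0 0.5 0 0 0;1 0 0 0 0 0 0;1 0 0 0 0 0 0")

```text
time_s: 44.7
position: [0.6431, -0.1643, 0.0805]
tool_rot: [[0.052, 0.999, 0.001], [0.999, -0.052, -0.001], [-0.0, 0.001, -1.0]]
ft_force: [-1.9, 0.3, 6.1]
grip_width: 0.0448
```

Call:
arm_command(rows="0.35 0 0 0 0 0 0;0.35 0 0 0 0 0 0;0.35 0 0 0 0 0 0;0.35 0 0 0 0 0 0;0.35 0 0 0 0 0 0")

```text
time_s: 45.12
position: [0.6429, -0.1643, 0.0793]
tool_rot: [[0.052, 0.999, -0.0], [0.999, -0.052, 0.0], [0.0, -0.0, -1.0]]
ft_force: [0.4, -0.3, -0.6]
grip_width: 0.0557
```

Call:
arm_command(rows="0.35 0 0 -20 0 0 0;0.35 0 0 -40 0 0 0;0.35 0 0 -40 0 0 0;0.35 0 0 -40 0 0 0;0.35 0 0 0 0 0 0")

```text
time_s: 45.53
position: [0.6451, -0.1651, 0.2286]
tool_rot: [[0.052, 0.999, 0.014], [0.999, -0.052, -0.006], [-0.005, 0.014, -1.0]]
ft_force: [-0.1, -0.2, 0.9]
grip_width: 0.0553
```

Call:
arm_command(rows="1 32 -9 0 0 0 0;1 32 -9 0 0 0 0;1 32 -9 0 0 0 0;1 32 -9.5 0 0 0 0;1 0 0 0 0 0 0")

```text
time_s: 45.95
position: [0.6118, -0.0294, 0.2198]
tool_rot: [[0.047, 0.999, -0.0], [0.999, -0.047, 0.002], [0.002, -0.001, -1.0]]
ft_force: [-0.2, 0.1, -0.4]
grip_width: -0.0001
```

Call:
arm_command(rows="1 0 0 0 0 0 0;1 0 0 0 0 0 0;1 0 0 0 0 0 0;1 0 0 0 0 0 0")

```text
time_s: 46.28
position: [0.6133, -0.0357, 0.2192]
tool_rot: [[0.053, 0.999, -0.0], [0.999, -0.053, -0.0], [-0.0, -0.0, -1.0]]
ft_force: [-0.4, -0.2, 0.5]
grip_width: 0.0002
```

```bash
python3 - <<'E'
from h import *
stat();W,m=snap('wrist');S,ms=snap('side');np.save('pics/W10.npy',W);np.save('pics/S10.npy',S)
o=np.zeros((600,800,3),np.uint8);o[:384,:512]=W
o[384:600,:432]=cv2.resize(S[70:142,180:324],(432,216),interpolation=cv2.INTER_CUBIC)
o[:,520:800]=cv2.resize(S[160:340,180:264],(280,600),interpolation=cv2.INTER_CUBIC)
cv2.imwrite('pics/c9.png',o[:,:,::-1]);print(delta(.6153,-.035,.055))
for n,B in dict(FL=(.5715,-.1603),FR=(.6433,-.1648),RL=(.567,-.2322),RR=(.6388,-.2367)).items():
    q=proj(ms,[*B,.079]);b=blobs(S,(100,120,60),(125,255,255))[0];j=min(b,key=lambda t:np.linalg.norm(t[0]-q));print(n,q,j[0],j[1])
E
```

```text
t 46.28 p [ 0.6133 -0.0357  0.2192] yaw 86.9 z [-0.0002 -0.     -1.    ] F [-0.3868 -0.1779  0.4595] w 0.0002 q [-14.4  29.5  66.3  -0.   84.2 -11.3]
[  0.5682   2.003  164.2195]
FL [244.6483 130.0062] [246.3386 122.1962] [238 109  18  28 316]
FR [221.7206 127.4352] [221.8242 126.8791] [216 121  13  13  91]
RL [248.1721 115.306 ] [246.3386 122.1962] [238 109  18  28 316]
RR [225.9775 112.8874] [221.8242 126.8791] [216 121  13  13  91]
```

View pics/c9.png

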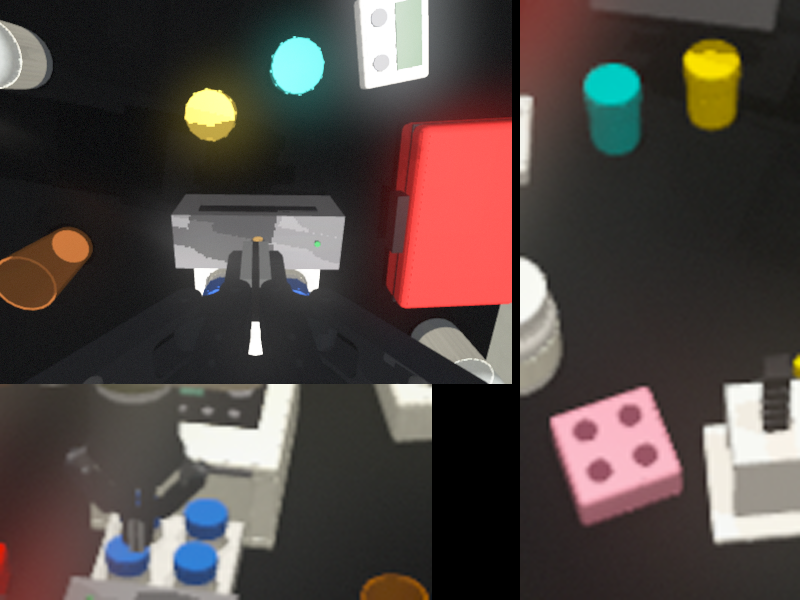

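The side view shows three caps level in the block, with the fourth behind the gripper. The bench ahead of the carrier is clear apart from the yellow and turquoise jars, which are well away. I'll lower the closed fingers in front of the carrier and push it home.

Call:
arm_command(rows="1 9 2 20 0 0 0;1 0 0 40 0 0 0;1 0 0 40 0 0 0;1 0 0 40 0 0 0;1 0 0 24 0 0 0")

```text
time_s: 46.8
position: [0.614, -0.0258, 0.0514]
tool_rot: [[0.052, 0.999, -0.005], [0.999, -0.052, 0.001], [0.001, -0.005, -1.0]]
ft_force: [-0.1, -0.6, -1.6]
grip_width: -0.0001
```

Call:
arm_command(rows="1 -3 0 0 0 0 0;1 -4 0 0 0 0 0;1 -4 0 0 0 0 0;1 -4 0 0 0 0 0;1 -4 0 0 0 0 0")

```text
time_s: 47.22
position: [0.6154, -0.0455, 0.0574]
tool_rot: [[0.052, 0.999, 0.003], [0.999, -0.052, -0.001], [-0.001, 0.003, -1.0]]
ft_force: [-0.0, -0.5, 0.8]
grip_width: 0.0001
```

Call:
arm_command(rows="1 -4 0 0 0 0 0;1 -4 0 0 0 0 0;1 -4 0 0 0 0 0;1 -4 0 0 0 0 0;1 -4 0 0 0 0 0")

```text
time_s: 47.63
position: [0.6137, -0.0649, 0.0561]
tool_rot: [[0.052, 0.999, 0.001], [0.999, -0.052, -0.0], [-0.0, 0.001, -1.0]]
ft_force: [-1.4, 1.8, 6.3]
grip_width: -0.0
```

```bash
python3 - <<'E'
from h import *
stat()
E
```

```text
t 47.63 p [ 0.6137 -0.0649  0.0561] yaw 87.0 z [ 0.0007 -0.0001 -1.    ] F [-1.4379  1.7966  6.2959] w -0.0000 q [-17.   39.1  77.7   0.   63.2 -14.1]
```

Call:
arm_command(rows="1 0 0 0 0 0 0;1 0 0 0 0 0 0;1 0 0 0 0 0 0;1 0 0 0 0 0 0")

```text
time_s: 47.97
position: [0.6139, -0.0651, 0.056]
tool_rot: [[0.052, 0.999, 0.001], [0.999, -0.052, -0.001], [-0.001, 0.001, -1.0]]
ft_force: [-1.1, -1.5, 5.7]
grip_width: 0.0
```

```bash
python3 - <<'E'
from h import *
stat();S,ms=snap('side');np.save('pics/S11.npy',S)
p=readout.observe()['position'];print(proj(ms,p))
cv2.imwrite('pics/c10.png',cv2.resize(S[70:170,170:320],(750,500),interpolation=cv2.INTER_CUBIC)[:,:,::-1])
E
```

```text
t 47.97 p [ 0.6139 -0.0651  0.056 ] yaw 87.0 z [ 0.0011 -0.001  -1.    ] F [-1.0679 -1.5306  5.6823] w 0.0000 q [-17.   39.2  77.7  -0.   63.1 -14. ]
[227.4493 155.809 ]
```

View pics/c10.png

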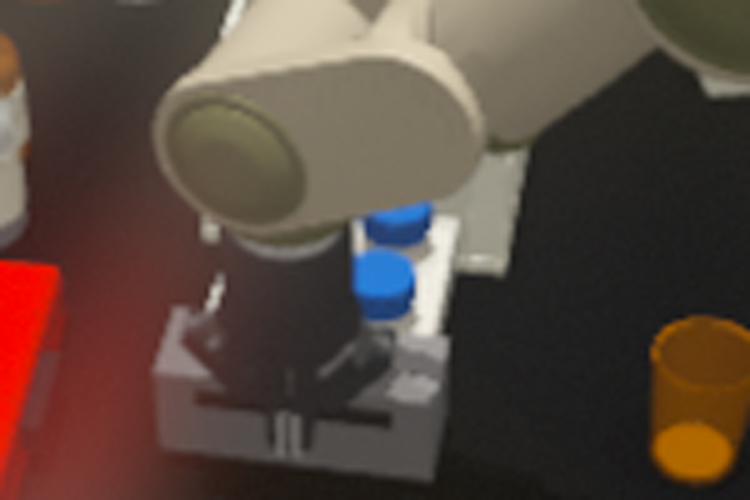

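Call:
arm_command(rows="1 0 0 -2 0 0 0;1 0 0 0 0 0 0;1 0 0 0 0 0 0;1 0 0 0 0 0 0")

```text
time_s: 48.35
position: [0.6134, -0.0645, 0.0572]
tool_rot: [[0.052, 0.999, -0.001], [0.999, -0.052, 0.0], [0.0, -0.001, -1.0]]
ft_force: [-0.2, -0.5, 0.6]
grip_width: -0.0003
```

Call:
arm_command(rows="1 4 0 0 0 0 0;1 4 0 0 0 0 0;1 0 0 0 0 0 0;1 0 0 0 0 0 0")

```text
time_s: 48.68
position: [0.614, -0.0562, 0.0574]
tool_rot: [[0.051, 0.999, -0.0], [0.999, -0.051, 0.0], [0.0, -0.0, -1.0]]
ft_force: [0.4, 0.1, -0.5]
grip_width: 0.0003
```

Call:
arm_command(rows="1 0 0 -10 0 0 0;1 -4 0 0 0 0 0;1 -5 0 0 0 0 0;1 -5 0 0 0 0 0;1 -5 0 0 0 0 0")

```text
time_s: 49.1
position: [0.613, -0.0761, 0.0676]
tool_rot: [[0.052, 0.999, 0.0], [0.999, -0.052, 0.0], [0.0, 0.0, -1.0]]
ft_force: [1.0, 1.3, 0.9]
grip_width: -0.0001
```

Call:
arm_command(rows="1 -5 0 0 0 0 0;1 -5 0 0 0 0 0;1 0 0 0 0 0 0;1 0 0 0 0 0 0")

```text
time_s: 49.43
position: [0.6123, -0.0862, 0.0672]
tool_rot: [[0.052, 0.999, -0.0], [0.999, -0.052, -0.0], [-0.0, -0.0, -1.0]]
ft_force: [-0.9, -0.0, -0.3]
grip_width: -0.0001
```

Call:
arm_command(rows="1 -5 0 0 0 0 0;1 -6 0 0 0 0 0;1 -6 0 0 0 0 0;1 -6 0 0 0 0 0;1 -6 0 0 0 0 0")

```text
time_s: 49.85
position: [0.6107, -0.1151, 0.0673]
tool_rot: [[0.052, 0.999, -0.001], [0.999, -0.052, 0.0], [0.0, -0.001, -1.0]]
ft_force: [-2.0, 2.2, -0.3]
grip_width: 0.0002
```

Call:
arm_command(rows="1 -6 0 0 0 0 0;1 -6 0 0 0 0 0;1 -6 0 0 0 0 0;1 -6 0 0 0 0 0;1 -6 0 0 0 0 0")

```text
time_s: 50.27
position: [0.6093, -0.1451, 0.0674]
tool_rot: [[0.052, 0.999, -0.0], [0.999, -0.052, 0.0], [0.0, -0.0, -1.0]]
ft_force: [-1.9, 2.0, -0.2]
grip_width: -0.0001
```

Call:
arm_command(rows="1 -6 0 0 0 0 0;1 -6 0 0 0 0 0;1 -6 0 0 0 0 0;1 -6 0 0 0 0 0;1 -5 0 0 0 0 0")

```text
time_s: 50.68
position: [0.608, -0.1742, 0.0675]
tool_rot: [[0.052, 0.999, 0.0], [0.999, -0.052, -0.0], [-0.0, 0.0, -1.0]]
ft_force: [-1.3, 1.5, -0.5]
grip_width: 0.0002
```

Call:
arm_command(rows="1 -4 0 0 0 0 0;1 -4 0 0 0 0 0;1 0 0 0 0 0 0;1 0 0 0 0 0 0")

```text
time_s: 51.02
position: [0.6078, -0.1819, 0.0676]
tool_rot: [[0.052, 0.999, 0.001], [0.999, -0.052, -0.001], [-0.001, 0.001, -1.0]]
ft_force: [-0.4, 0.6, -0.7]
grip_width: -0.0001
```

```bash
python3 - <<'E'
from h import *
stat()
E
```

```text
t 51.02 p [ 0.6078 -0.1819  0.0676] yaw 87.0 z [ 0.0009 -0.0008 -1.    ] F [-0.3542  0.5598 -0.7213] w -0.0001 q [-27.3  39.7  73.9  -0.   66.3 -24.3]
```

Now slowly, watching the force.

Call:
arm_command(rows="1 -3 0 0 0 0 0;1 -3 0 0 0 0 0;1 -3 0 0 0 0 0;1 -3 0 0 0 0 0;1 -2 0 0 0 0 0")

```text
time_s: 51.43
position: [0.6069, -0.1955, 0.0676]
tool_rot: [[0.052, 0.999, 0.0], [0.999, -0.052, 0.0], [0.0, 0.0, -1.0]]
ft_force: [0.4, 4.9, 1.1]
grip_width: 0.0003
```

Call:
arm_command(rows="1 -2 0 0 0 0 0;1 -2 0 0 0 0 0;1 -2 0 0 0 0 0;1 -2 0 0 0 0 0;1 -2 0 0 0 0 0")

```text
time_s: 51.85
position: [0.6062, -0.2057, 0.0675]
tool_rot: [[0.052, 0.999, -0.0], [0.999, -0.052, -0.0], [-0.0, -0.0, -1.0]]
ft_force: [-0.8, 4.0, 3.5]
grip_width: 0.0003
```

Call:
arm_command(rows="1 -1.5 0 0 0 0 0;1 -1.5 0 0 0 0 0;1 -1.5 0 0 0 0 0;1 -1.5 0 0 0 0 0;1 0 0 0 0 0 0")

```text
time_s: 52.27
position: [0.6059, -0.2119, 0.0674]
tool_rot: [[0.052, 0.999, -0.0], [0.999, -0.052, -0.0], [-0.0, -0.0, -1.0]]
ft_force: [-1.1, 0.8, 0.9]
grip_width: -0.0003
```

Call:
arm_command(rows="1 -1 0 0 0 0 0;1 -1 0 0 0 0 0;1 0 0 0 0 0 0;1 0 0 0 0 0 0")

```text
time_s: 52.6
position: [0.6059, -0.2138, 0.0673]
tool_rot: [[0.052, 0.999, 0.0], [0.999, -0.052, -0.001], [-0.001, 0.0, -1.0]]
ft_force: [0.6, 0.3, -0.7]
grip_width: 0.0004
```

Call:
arm_command(rows="1 -1 0 0 0 0 0;1 -1 0 0 0 0 0;1 0 0 0 0 0 0;1 0 0 0 0 0 0")

```text
time_s: 52.93
position: [0.6058, -0.2148, 0.0673]
tool_rot: [[0.052, 0.999, -0.0], [0.999, -0.052, 0.001], [0.001, -0.0, -1.0]]
ft_force: [1.3, 5.2, 0.2]
grip_width: -0.0003
```

Call:
arm_command(rows="1 -1 0 0 0 0 0;1 -1 0 0 0 0 0;1 0 0 0 0 0 0;1 0 0 0 0 0 0")

```text
time_s: 53.27
position: [0.6058, -0.2149, 0.0674]
tool_rot: [[0.051, 0.999, -0.0], [0.999, -0.051, 0.004], [0.004, -0.001, -1.0]]
ft_force: [1.7, 13.7, 2.7]
grip_width: 0.0001
```

Call:
arm_command(rows="1 4 0 0 0 0 0;1 10 0 0 0 0 0;1 20 0 0 0 0 0;1 30 0 0 0 0 0;1 30 0 0 0 0 0")

```text
time_s: 53.68
position: [0.6105, -0.1231, 0.0675]
tool_rot: [[0.053, 0.999, 0.0], [0.999, -0.053, -0.001], [-0.001, 0.0, -1.0]]
ft_force: [0.3, 0.1, -0.0]
grip_width: -0.0003
```

Call:
arm_command(rows="1 0 0 -40 0 0 0;1 0 0 -40 0 0 0;1 0 0 -40 0 0 0;1 0 0 -20 0 0 0;1 0 0 0 0 0 0")

```text
time_s: 54.1
position: [0.6121, -0.124, 0.2132]
tool_rot: [[0.052, 0.999, 0.01], [0.999, -0.052, -0.005], [-0.004, 0.01, -1.0]]
ft_force: [0.3, 0.0, 0.3]
grip_width: -0.0
```

```bash
python3 - <<'E'
from h import *
stat();W,m=snap('wrist');S,ms=snap('side');T,mt=snap('top')
T0=np.load('pics/top0.npy')
# carrier shift: compare grey block patch in the top view if unobstructed, orange button
for n,a in(('before',T0),('now',T)):
    h=cv2.cvtColor(a[150:190,345:375],cv2.COLOR_RGB2HSV);k=cv2.inRange(h,np.array((8,90,80)),np.array((25,255,255)))
    mm=cv2.moments(k);print(n,mm['m00']/255,(mm['m10']/max(mm['m00'],1)+345,mm['m01']/max(mm['m00'],1)+150))
o=np.zeros((600,800,3),np.uint8);o[:384,:512]=W
o[:260,520:]=cv2.resize(T[110:220,350:468],(280,260))
o[270:600,520:]=cv2.resize(T[110:270,90:226],(280,330))
o[390:600,:510]=cv2.resize(S[30:130,170:413],(510,210))
cv2.imwrite('pics/c11.png',o[:,:,::-1])
print(proj(m,[.6017,-.2545,.078]))
E
```

```text
t 54.10 p [ 0.6121 -0.124   0.2132] yaw 87.0 z [ 0.0095 -0.0046 -0.9999] F [0.3093 0.0155 0.3125] w -0.0000 q [-22.3  30.5  65.5  -0.   83.4 -19.3]
before 13.0 (360.38461538461536, 168.3846153846154)
now 0.0 (345.0, 150.0)
[251.14   305.0543]
```

Call:
arm_command(rows="1 30 -20 -20 0 0 0;1 30 -25 0 0 0 0;1 30 -25 0 0 0 0;1 30 -25 0 0 0 0;1 30 -25 0 0 0 0")

```text
time_s: 54.67
position: [0.4965, 0.0337, 0.2257]
tool_rot: [[0.052, 0.999, -0.003], [0.999, -0.052, 0.0], [0.0, -0.003, -1.0]]
ft_force: [-0.5, -0.0, -0.1]
grip_width: 0.0001
```

Call:
arm_command(rows="1 30 -20 0 0 0 0;1 30 -20 0 0 0 0;1 20 -10 0 0 0 0;1 0 0 0 0 0 0;1 0 0 0 0 0 0")

```text
time_s: 55.08
position: [0.4518, 0.1157, 0.2263]
tool_rot: [[0.05, 0.999, -0.002], [0.999, -0.05, -0.0], [-0.0, -0.002, -1.0]]
ft_force: [-0.0, -0.6, 0.2]
grip_width: 0.0001
```

```bash
python3 - <<'E'
from h import *
stat();S,ms=snap('side');T,mt=snap('top')
T0=np.load('pics/top0.npy');S0=np.load('pics/side0.npy')
g=lambda a:cv2.cvtColor(a,cv2.COLOR_RGB2GRAY).astype(np.float32)
def cmp(n,a,b,x0,y0,x1,y1):
    A,B=g(a)[y0:y1,x0:x1],g(b)[y0:y1,x0:x1];d=np.abs(A-B)
    w=cv2.createHanningWindow((x1-x0,y1-y0),cv2.CV_32F)
    print(n,'mean|d| %.1f  >40: %.3f'%(d.mean(),(d>40).mean()),'shift',cv2.phaseCorrelate(A,B,w))
cmp('carrier top',T0,T,338,130,372,208);cmp('housing top',T0,T,385,125,470,205)
cmp('carrier side',S0,S,205,95,270,140)
cmp('stand side',S0,S,225,260,285,325);cmp('stand top',T0,T,105,185,165,240)
for n,a in(('before',T0),('now',T)):
    h=cv2.cvtColor(a[150:190,345:375],cv2.COLOR_RGB2HSV);k=cv2.inRange(h,np.array((8,90,80)),np.array((25,255,255)))
    mm=cv2.moments(k);print('button',n,mm['m00']/255,(mm['m10']/max(mm['m00'],1)+345,mm['m01']/max(mm['m00'],1)+150))
for n,q in dict(tub=(135,150),foam=(137,174),amber=(175,232),timer=(237,125),turq=(245,154),yel=(259,181),clear=(236,253),beaker=(319,254)).items():
    cmp(n,T0,T,q[0]-20,q[1]-20,q[0]+20,q[1]+20)
print('blue now (top)',[b[0] for b in blobs(T,(100,120,60),(125,255,255))[0]])
E
```

```text
t 55.08 p [0.4518 0.1157 0.2263] yaw 87.1 z [-0.0023 -0.0003 -1.    ] F [-0.0107 -0.6112  0.2147] w 0.0001 q [-0.2 14.6 89.1 -0.  76.5  2.6]
carrier top mean|d| 4.5  >40: 0.000 shift ((0.1635818726806555, -0.01654224413012173), 0.837054846684138)
housing top mean|d| 5.3  >40: 0.000 shift ((0.018385464871343515, 0.0035148235033375386), 0.9289361302057902)
carrier side mean|d| 10.4  >40: 0.022 shift ((0.07706114901139216, 0.5400875817237285), 0.8191242001674793)
stand side mean|d| 21.3  >40: 0.115 shift ((0.0126364103671186, 0.198995862274991), 0.900751523176829)
stand top mean|d| 10.7  >40: 0.048 shift ((0.031621594887372595, 0.1449191283393816), 0.9827513953049978)
button before 13.0 (360.38461538461536, 168.3846153846154)
button now 14.0 (360.5, 168.28571428571428)
tub mean|d| 3.1  >40: 0.000 shift ((0.06593006768200382, -0.16764936744334236), 0.9190958803892135)
foam mean|d| 4.4  >40: 0.000 shift ((-0.06621593487149724, -0.03535484740251249), 0.9376501172780991)
amber mean|d| 80.4  >40: 0.637 shift ((-1.0479312987876632, 0.8214039274524261), 0.26932172387838366)
timer mean|d| 4.3  >40: 0.000 shift ((-0.016563000936848482, 0.07603869660903939), 0.9489767128229141)
turq mean|d| 5.4  >40: 0.024 shift ((-0.0595359466273635, 0.07053780721107472), 0.9272613452374935)
yel mean|d| 39.6  >40: 0.281 shift ((0.07255709459418469, -0.10176788337782483), 0.5395368164777756)
clear mean|d| 88.5  >40: 0.666 shift ((-2.1782471600960527, -1.054667971076956), 0.17763299107551575)
beaker mean|d| 3.0  >40: 0.000 shift ((-0.07175746899527624, 0.09809745920809121), 0.8561994975805283)
blue now (top) [array([377.5739,  70.5826]), array([492.0517, 367.2069])]
```

```bash
python3 - <<'E'
from h import *
S,ms=snap('side');S0=np.load('pics/side0.npy')
for n,p in dict(amber=(.4334,.2634,.05),clear=(.3727,.0955,.05)).items():
    u,v=proj(ms,p).astype(int);a,b=[cv2.cvtColor(x[v-25:v+25,u-18:u+18],cv2.COLOR_RGB2GRAY).astype(np.float32) for x in(S0,S)]
    print(n,np.abs(a-b).mean(),cv2.phaseCorrelate(a,b,cv2.createHanningWindow((36,50),cv2.CV_32F)))
stat();print(env.close_job())
E
```

```text
amber 23.35389 ((0.12345880633317208, -0.09061218664128035), 0.8740135251151191)
clear 5.036111 ((0.025564765538483414, -0.03794910604167967), 0.9875251229604085)
t 55.23 p [0.453  0.1142 0.2267] yaw 87.0 z [-0.0012 -0.0003 -1.    ] F [-0.7744 -0.1174  0.0038] w 0.0001 q [-0.4 14.6 89.  -0.  76.5  2.6]
the job is handed in; nothing more can be done
None
```

I handed the job in at about 55 s. With the pin I held the button down, pushed the carrier out to its stop, and hung the pin back in the stand. I then set all four jars in the bores, including the one that got knocked about 4.5 cm aside, and pushed the carrier home with closed fingers.

**Last checks that passed:**
- **Jars:** each one met the bore floor at the right height, with about 5–6 N on the gripper.
- **Carrier:** in the top view it is within 0.2 px (about 0.4 mm) of its starting place. The push force rose over the ramp, dropped, then rose sharply at the stop.
- **Stand and bystanders:** all are unmoved to within 0.2 px. The amber and clear bottles were hidden by the arm in the top view, so I checked them in the side view.
- **Pin:** after release the picture showed it hanging in the stand.

**Not confirmed or unclear:**
- **Latch:** I inferred the catch from the force pattern and the final position; I did not pull on the carrier to test it.
- **First push:** my first try at pushing the carrier home showed an unexplained upward force of about 6 N. I raised the fingers about 10 mm and it went away.
- **Last picture:** the viewer's limit was reached, so the final checks are numeric only.

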